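# Draw an extrusion from the offcut rack and put it away in the drawer

## Robot

A 6-joint arm with a two-finger parallel gripper is mounted at the origin on the work surface. World frame = base frame: x ahead of the robot, y to its left, z up, the work surface at z = 0. Lengths are in m, angles in rad, forces in N, time in s.
With the tool pointing down it reaches from about 0.225 to 0.875 m from the base axis. Payload 3.4 kg.
Tool frame: the origin (TCP) lies between the finger pads; the fingertips stand arm.nose_length ahead of it and the grasp point (between the pads) lies 6 mm ahead of it (arm.nose_length is the distance from the TCP to the fingertips, in m); x points along the fingers, y is the direction in which the jaws open and shut, and the axes are right-handed (so a half turn about x gives the same grasp; the last joint's range is limited). The gripper opens to 85 mm and grips with 20 to 120 N. Pads are 22 mm wide; open, the fingers measure 114 mm over their backs; the gripper's body (76 mm by 85 mm) begins 54 mm behind the grasp point. The pads swing forward as they close: fully open they stand 13 mm farther back than shut.
Start: joints at [-1.308, 0.276, 1.505, -0, 1.361, -0.121], TCP at [0.215, -0.533, 0.256] pointing down, gripper open.
Joint ranges: [-2.89, 2.89], [-0.75, 2.08], [0.22, 2.7], [-1.18, 4.32], [0.11, 2.71], [-2.7, 2.7]. Speed limits (rad/s): [2.57, 2.57, 3.14, 3.14, 3.14, 3.14].

## Interface

Orientations are given as a 3x3 rotation matrix whose columns are the frame's x, y, z axes.
In Python, from plant import arm gives the robot as it stands.
- The arm moves only by the tool arm_command, never from a script. Its argument "moves" is a list of rows, each a list of 5 numbers: the shift along the tool's x, y, z normalised to -1 to 1, where 1 is 50 mm, then the turn about the tool's x normalised to -1 to 1, where 1 is pi/2 rad, then the gripper's target within -1 to 1 (shut at 1, half-way at 0, fully open at -1). A call has 1 to 8 rows; each row shifts and turns the commanded pose from where the row before left it, along the tool's axes as they then stand; what a row does not reach is not made up. A row lasts 1/10 s, in which the tool goes at most 50 mm and 8.59 degrees, less where a joint would pass 70% of its speed; a pose out of reach is approached as far as the arm can. A call with a number of a shift or a turn outside -1 to 1 is refused whole. A call with a gripper value outside its range is refused whole. The fingers move at their own pace and stop on an object; the grip force is fixed at half the most. Time passes only in rows, so rows that do not move let the fingers close. It gives the time, the measured TCP pose, the force and the opening at its end, in the units of the state.
- arm.state(): the state, without advancing time (a new reading comes with each control period).
- arm.camera(name): name is "scene" or "top" or "wrist"; returns a dict with "frame" (420x560x3 uint8, red, green, blue), "fx", "fy", "cx", "cy" (pixels), "extrinsics" (4x4, takes a point from camera to world coordinates); the wrist camera has in their place "mount" (4x4, takes a point from camera to tool coordinates, whose origin is the TCP and whose axes are the tool frame's). Camera axes: x right, y down, z forward; pixel columns grow to the right and rows downward; lengths in m; the calibration is good to about 2 mm. The wrist camera is an equidistant fisheye: a pixel r from the principal point sees the ray r / f radians off the axis. A picture is of the moment at which its call begins: read the wrist's pose just before it. There is no depth.
- arm.hand_in(): hands the job in, once; it reports no verdict.
The state is a dict: "time": time; "q": joint angles; "qd": joint speeds; "tau": joint torques, N m; "position": TCP position; "tool_rot": TCP orientation; "ft_force": force on the tool from outside, world axes, zero at the start; "torque": the same for the moment, N m; "finger_gap": opening from 0.0 (shut) to 1.0 (fully open).
Only numpy, scipy, OpenCV 4.12 (cv2) and the standard library are available. Lean on these libraries where they do the work, as an engineer would, in place of code of your own. Each camera call takes 0.05 s, during which the arm holds its last target.

## Task

Take the slotted square extrusion out of the middle tier of the offcut rack: pick up its front end, lift that end over the tray lip and draw the length out endwise from under the upper tier. Lay it down flat inside the open drawer of the bench cabinet without dropping it, then push the drawer fully shut. Leave the flat bar, the angle and the cordless drill where they lie.

Things in the scene. Friction and masses are not known exactly. Their poses are not given: they have to be found in the camera images.
- rack: Fixed offcut rack of dark steel, three tiers, each set back 50 mm from the one below, so that the front of each tray is open from above. Origin: on the bench under the rack. Its own +x runs into the rack along the stored lengths (the open front looks to its -x), y across the lanes, z up. Lowest tier: lip at x -210 mm, top of lip z 68.
- middle_floor (a point): On the middle tier's tray floor, at (0, 0, 120) mm in the rack's frame, axes as the rack. Back stop at x 124, tray 260 mm wide. Three lanes, centres at y -75, 0 and 75, parted by strips 12 mm high that begin at x -78. Side uprights, 12 mm square, stand just outside the tray at x -95 and 110.
- lip_top (a point): Middle of the top edge of the middle tier's front lip, at (-158.5, 0, 138) mm in the rack's frame, axes as the rack. The lip is 3 mm thick and stands 18 mm above the tray floor.
- upper_tier_front (a point): Middle of the lower front edge of the upper tier, at (-110, 0, 186) mm in the rack's frame, axes as the rack. That tier hangs over the middle tray behind this edge: its lip rises to z 208 and the stock and frame above to z 230. So only the front 47 mm of the middle tray is open from above, and a hand there must lean back out of the rack, 30 to 45 degrees from vertical.
- extrusion: The length wanted: aluminium T-slot extrusion, square 20 x 20 mm, 250 mm long, about 0.13 kg, with a 6 mm slot down each of its four sides. It lies in one of the three lanes of the middle tier, its front end 5 to 15 mm behind the lip. Origin: middle of its underside; x along its length (pointing into the rack at the start), z up.
- extrusion_front (a point): Centre of the end face that is at the rack's open front at the start (250 mm length: 125 mm from the origin along -x, 10 mm up). Axes as the extrusion.
- extrusion_rear (a point): Centre of the other end face (125 mm along +x, 10 mm up). Axes as the extrusion.
- flat_bar: Bystander: plain aluminium flat bar 250 x 35 x 8 mm in another lane of the middle tier. Origin: middle of its underside, x along its length.
- angle_bar: Bystander: aluminium angle, 250 mm long, legs 25 x 25 x 3 mm, one leg flat on the tray, the other upright; in another lane of the middle tier. Origin: middle of its underside, x along its length.
- drill: Bystander: cordless drill lying on its side on the bench beyond the rack, about 225 x 205 x 65 mm. Origin: on the bench, under its barrel.
- cabinet_face (a point): Middle of the top front edge of a fixed low grey steel bench cabinet with white drawer fronts, 300 deep x 400 wide x 125 mm high, two drawers one above the other. Axes: x into the cabinet, away from the robot and square to the face, y along the face to its left end, z up. The body of the cabinet lies behind and below this edge. The lower drawer does not open; the upper one stands open.
- drawer_floor (a point): Point on the inner floor of the upper drawer, midway across and 75 mm behind the inside of its front; 72 mm above the bench; moves with the drawer, axes as cabinet_face. Inside 254 mm (x) by 364 mm (y); sides and back, 4 mm thick, rise 38 mm above the floor, the front 46 mm. The front's outer face is 91 mm from here along -x. What lies in it must be lower than 45 mm for the drawer to shut.
- drawer_handle (a point): Middle of the upper drawer's bow handle, a steel bar of 8 mm diameter and 100 mm long along y, 26 mm out from the drawer's front and 23 mm above the drawer floor; moves with the drawer.
- drawer (a joint): How far the upper drawer stands open, in m: 0 is fully shut with its front flush with the cabinet's face, 0.21 the stop; slides along the x of cabinet_face, takes 2 to 3 N to push slowly and stays where it is left. The front is 16 mm thick with the drawer's own front wall, so the clear opening between it and the cabinet's face is 16 mm less than this value.

How it is judged:
On the way, in this order (a step that is already met when the one before it is completed fails the run):
1. the extrusion's front end is over the lip and at least 30 mm out in front of it, its rear end still in the tray under the upper tier (x of extrusion_front in the frame of rack below -0.19 m and z of extrusion_front in the frame of rack above 0.142 m and x of extrusion_rear in the frame of rack above -0.11 m and z of extrusion_rear in the frame of rack below 0.186 m), for 0.1 s.
2. the extrusion is wholly out of the rack, its rear end past the lip (x of each of extrusion_rear, extrusion_front in the frame of rack below -0.165 m), for 0.1 s.
3. the extrusion is let down inside the drawer, both ends within 25 mm of the drawer floor, while the fingers still touch it (contact force between the fingers and extrusion above 0.2 N and z of each of extrusion_front, extrusion_rear in the frame of drawer_floor below 0.035 m and x of extrusion in the frame of drawer_floor between -0.075 and 0.179 m and y of extrusion_front in the frame of drawer_floor between -0.182 and 0.182 m and y of extrusion_rear in the frame of drawer_floor between -0.182 and 0.182 m), for 0.05 s.
At the end, for the whole second after the job is handed in: The extrusion lies flat and at rest on the floor of the drawer (both ends within 6 mm of lying on it), the drawer is shut to within 6 mm, the flat bar and the angle are within 20 mm and the drill within 30 mm of where they began (value of joint drawer below 0.006 m and z of extrusion_front in the frame of drawer_floor between 0.005 and 0.016 m and z of extrusion_rear in the frame of drawer_floor between 0.005 and 0.016 m and x of extrusion in the frame of drawer_floor between -0.075 and 0.179 m and y of extrusion in the frame of drawer_floor between -0.182 and 0.182 m and linear speed of extrusion below 0.02 m/s and distance of each of flat_bar, angle_bar from where it was at the start of the episode below 0.02 m and distance of drill from where it was at the start of the episode below 0.03 m); the robot touches nothing.
It fails at once if the flat bar or the angle is shifted by more than 20 mm (distance of any of flat_bar, angle_bar from where it was at the start of the episode above 0.02 m).
It fails at once if the cordless drill is shifted by more than 30 mm (distance of drill from where it was at the start of the episode above 0.03 m).
It also fails if it takes over 56 s, if anything falls off the work surface, if the arm or the gripper's body presses on something with over 40 N, if the wrist force passes 120 N, or if a joint passes its speed limit or range.

## Working session

There is one attempt and no reset: what is moved stays moved. The work goes in short steps, Python scripts to look and compute and a tool call to move; the robot and the scene stay as the last step left them, time stands still between calls to the robot, and variables do not carry over. Pictures are saved under pics/ and viewed, and the job is handed in when it is done.

Besides the shell and the picture viewer there is one more tool, called after "Emit:" by a JSON object that holds its "name" and its "arguments", one argument or row to a line. arm_command: Moves the arm, as the interface text tells. Scaled input: -1 to 1 covers 50 mm each way for a shift and pi/2 rad each way for a turn. Its arguments: {"type":"object","properties":{"moves":{"type":"array","items":{"type":"array","items":{"type":"number"}}}},"required":["moves"]}

```bash
ls -la; mkdir -p pics; cat > h.py <<'E'
import numpy as np, cv2
from plant import arm
def snap(n,f):
    c=arm.camera(n); cv2.imwrite(f'pics/{f}.png',c['frame'][:,:,::-1]); np.savez(f'pics/{f}.npz',**c); return c
E
python3 - <<'E'
from h import *
np.set_printoptions(precision=4,suppress=True)
s=arm.state(); print(s); print(arm.nose_length, [a for a in dir(arm) if a[0]!='_'])
for n in ['scene','top','wrist']:
    c=snap(n,n+'0'); print(n,{k:v for k,v in c.items() if k!='frame'})
E
```

```text
total 12
drwxr-xr-x  3 agent agent 4096 Dec  7 00:43 .
drwxr-xr-x 23 root  root  4096 Dec  7 00:43 ..
drwxr-xr-x  2 agent agent 4096 Dec  7 00:43 pics
{'time': 0.0, 'q': array([-1.308 ,  0.2766,  1.5062, -0.    ,  1.3607, -0.121 ]), 'qd': array([-0.0007,  0.0007,  0.0022, -0.    , -0.0005, -0.0005]), 'tau': array([ -0.0002, -41.6778, -24.5806,  -0.0003,   0.0112,  -0.    ]), 'position': array([ 0.2152, -0.5327,  0.2554]), 'tool_rot': array([[-0.0005,  0.3744, -0.9273],
       [ 0.0018, -0.9273, -0.3744],
       [-1.    , -0.0019, -0.0002]]), 'ft_force': array([-0.2988, -0.5483, -0.6024]), 'torque': array([-0.0283, -0.0513,  0.0239]), 'finger_gap': 0.9993011435504645}
0.025 ['IKError', 'camera', 'hand_in', 'nose_length', 'state']
scene {'fx': 390.2778089377515, 'fy': 390.2778089377515, 'cx': 288.07420742342504, 'cy': 204.44063661795047, 'extrinsics': array([[ 0.7151,  0.4384, -0.5444,  1.1153],
       [ 0.6989, -0.4637,  0.5446, -0.4454],
       [-0.0137, -0.7699, -0.638 ,  0.7268],
       [ 0.    ,  0.    ,  0.    ,  1.    ]])}
top {'fx': 530.9126519257525, 'fy': 530.9126519257525, 'cx': 283.127255543228, 'cy': 205.0130002120483, 'extrinsics': array([[-0.0133, -0.9844,  0.1752,  0.342 ],
       [-0.9997,  0.0167,  0.0178,  0.0386],
       [-0.0205, -0.1749, -0.9844,  1.6277],
       [ 0.    ,  0.    ,  0.    ,  1.    ]])}
wrist {'fx': 325.19226210127806, 'fy': 325.19226210127806, 'cx': 277.9263362049613, 'cy': 207.86503867531775, 'mount': array([[ 0.0009, -0.2822,  0.9594, -0.1183],
       [ 1.    , -0.0006, -0.0011, -0.0001],
       [ 0.0009,  0.9594,  0.2822, -0.0712],
       [ 0.    ,  0.    ,  0.    ,  1.    ]])}
```

View pics/scene0.png

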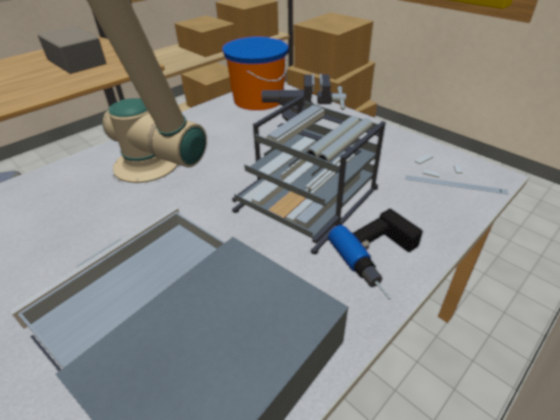

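View pics/top0.png

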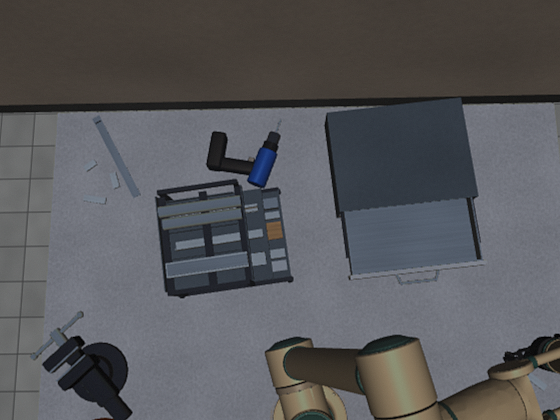

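View pics/wrist0.png

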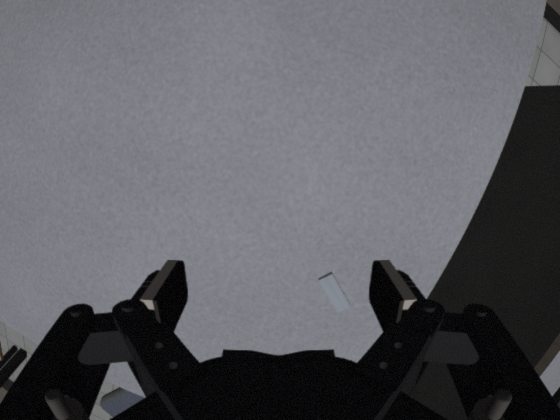

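```bash
python3 - <<'E'
import cv2
a=cv2.imread('pics/top0.png'); c=a[120:310,140:310]; cv2.imwrite('pics/c1.png',cv2.resize(c,None,fx=3.15,fy=3.15,interpolation=cv2.INTER_CUBIC)*1)
a=cv2.imread('pics/scene0.png'); c=a[80:260,220:430]; cv2.imwrite('pics/c2.png',cv2.resize(c,None,fx=3.3,fy=3.3,interpolation=cv2.INTER_CUBIC))
E
```

```text
(no output)
```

View pics/c1.png

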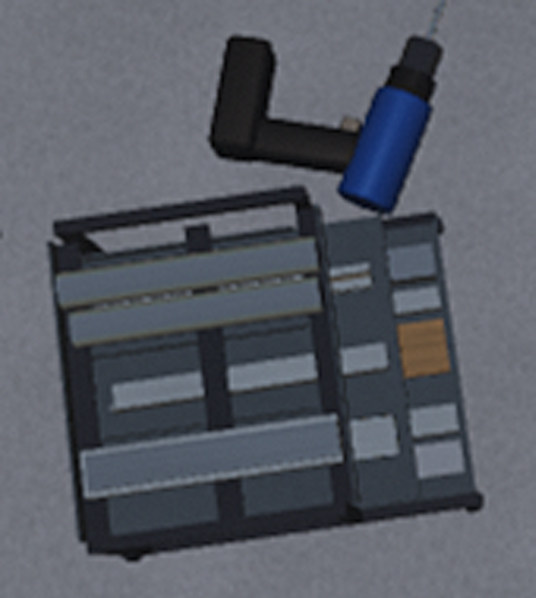

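View pics/c2.png

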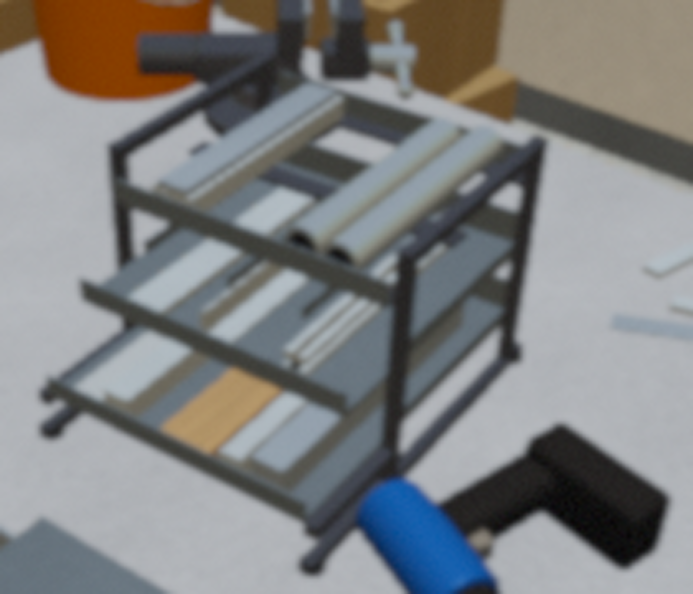

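```bash
cat >> h.py <<'E'
np.set_printoptions(precision=4,suppress=True)
def ray(c,u,v):
    d=np.array([(u-c['cx'])/c['fx'],(v-c['cy'])/c['fy'],1.]); E=c['extrinsics']
    return E[:3,3],E[:3,:3]@d
def onz(c,u,v,z):
    o,d=ray(c,u,v); return o+d*(z-o[2])/d[2]
def proj(c,P):
    E=c['extrinsics']; p=E[:3,:3].T@(np.asarray(P)-E[:3,3]); return np.array([c['fx']*p[0]/p[2]+c['cx'],c['fy']*p[1]/p[2]+c['cy']])
def wcam(c,s):
    T=np.eye(4); T[:3,:3]=s['tool_rot']; T[:3,3]=s['position']; return T@c['mount']
def wray(c,T,u,v):
    x,y=u-c['cx'],v-c['cy']; r=np.hypot(x,y); th=r/c['fx']
    d=np.array([np.sin(th)*x/r,np.sin(th)*y/r,np.cos(th)]) if r>0 else np.array([0,0,1.])
    return T[:3,3],T[:3,:3]@d
def wonz(c,T,u,v,z):
    o,d=wray(c,T,u,v); return o+d*(z-o[2])/d[2]
def wproj(c,T,P):
    p=T[:3,:3].T@(np.asarray(P)-T[:3,3]); th=np.arctan2(np.hypot(p[0],p[1]),p[2]); k=np.hypot(p[0],p[1])+1e-12
    return np.array([c['cx']+c['fx']*th*p[0]/k, c['cy']+c['fx']*th*p[1]/k])
E
python3 - <<'E'
from h import *
t=dict(np.load('pics/top0.npz')); 
f=lambda a,b:(a/3.15+140,b/3.15+120)
print('upper lip ends',onz(t,*f(318,207),.208),onz(t,*f(350,515),.208))
print('mid lip ends',onz(t,*f(385,222),.138),onz(t,*f(415,500),.138))
print('angle?',onz(t,*f(371,277),.122), 'mid',onz(t,*f(387,357),.14),'low',onz(t,*f(396,437),.128))
print('cab top front',onz(t,343,212,.125),onz(t,478,195,.125))
print('drawer front',onz(t,350,278,.118),onz(t,485,262,.118), 'handle',onz(t,419,278,.095))
print('cab back',onz(t,327,114,.125),onz(t,461,98,.125))
print('drill',onz(t,270,160,.05), 'vise',onz(t,90,360,.1))
E
```

```text
upper lip ends [0.6503 0.1791 0.208 ] [0.3849 0.1519 0.208 ]
mid lip ends [0.6505 0.1249 0.138 ] [0.3994 0.1    0.138 ]
angle? [0.6027 0.139  0.122 ] mid [0.5266 0.1238 0.14  ] low [0.4559 0.1169 0.128 ]
cab top front [ 0.5863 -0.1053  0.125 ] [ 0.6292 -0.4926  0.125 ]
drawer front [ 0.3991 -0.1194  0.118 ] [ 0.4383 -0.4998  0.118 ] handle [ 0.3972 -0.3179  0.095 ]
cab back [ 0.8809 -0.0678  0.125 ] [ 0.9224 -0.4652  0.125 ]
drill [0.7637 0.1055 0.05  ] vise [0.1825 0.6127 0.1   ]
```

Emit:
{"name": "arm_command", "arguments": {
  "moves": [
    [-1,0,0,-0.095,-1],
    [-1,0,0,-0.095,-1],
    [-0.6,0,0,-0.095,-1],
    [0,0,0,-0.095,-1],
    [0,0,0,-0.095,-1],
    [0,0,0,-0.095,-1],
    [0,0,0,-0.095,-1],
    [0,0,0,-0.095,-1]
  ]
}}

```text
time: 0.95
position: [0.2153, -0.533, 0.3859]
tool_rot: [[-0.0, 1.0, 0.013], [0.001, 0.013, -1.0], [-1.0, -0.0, -0.001]]
ft_force: [0.7, 0.5, -0.5]
finger_gap: 1.0
```

Emit:
{"name": "arm_command", "arguments": {
  "moves": [
    [0,0.52,-0.82,0,-1],
    [0,0.52,-0.82,0,-1],
    [0,0.52,-0.82,0,-1],
    [0,0.52,-0.82,0,-1],
    [0,0.52,-0.82,0,-1],
    [0,0.52,-0.82,0,-1],
    [0,0.52,-0.82,0,-1],
    [0,0.52,-0.82,-0.06,-1]
  ]
}}

```text
time: 1.75
position: [0.4216, -0.2019, 0.3862]
tool_rot: [[0.0, 0.995, 0.103], [-0.0, 0.103, -0.995], [-1.0, 0.0, 0.0]]
ft_force: [1.1, -0.3, 0.0]
finger_gap: 1.001
```

Emit:
{"name": "arm_command", "arguments": {
  "moves": [
    [0,0.52,-0.82,0,-1],
    [0,0.52,-0.82,0,-1],
    [0,0.4,-0.82,0,-1],
    [0,0,0,0,-1]
  ]
}}

```text
time: 2.15
position: [0.4815, -0.069, 0.3859]
tool_rot: [[0.0, 0.994, 0.109], [0.003, 0.109, -0.994], [-1.0, 0.001, -0.003]]
ft_force: [-0.3, -0.5, -0.2]
finger_gap: 1.003
```

```bash
python3 - <<'E'
from h import *
s=arm.state(); print(s['time'],s['q'],s['position'],s['tool_rot'])
c=snap('wrist','w1'); np.savez('pics/w1.npz',**c,pos=s['position'],rot=s['tool_rot'])
E
```

```text
2.15 [-0.2878  0.0919  1.4269  0.0033  1.6235 -0.3964] [ 0.4815 -0.069   0.3859] [[ 0.0002  0.9941  0.1086]
 [ 0.0034  0.1086 -0.9941]
 [-1.      0.0006 -0.0033]]
```

View pics/w1.png

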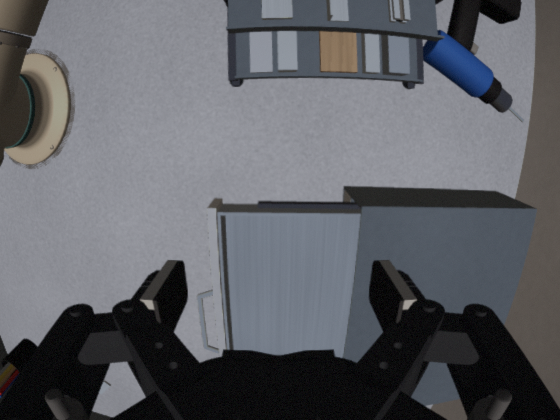

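Emit:
{"name": "arm_command", "arguments": {
  "moves": [
    [0,0.3,-0.9,0,-1],
    [0,0.3,-0.9,0,-1],
    [0,0,0,0,-1]
  ]
}}

```text
time: 2.5
position: [0.5014, 0.0217, 0.386]
tool_rot: [[-0.0, 0.994, 0.105], [0.003, 0.105, -0.994], [-1.0, 0.0, -0.003]]
ft_force: [-0.1, -0.5, -0.3]
finger_gap: 0.997
```

```bash
python3 - <<'E'
from h import *
s=arm.state(); print(s['time'],s['q'],s['position'])
c=snap('wrist','w2'); np.savez('pics/w2.npz',**c,pos=s['position'],rot=s['tool_rot'])
a=cv2.imread('pics/w2.png')[0:230,180:480]
cv2.imwrite('pics/w2c.png',cv2.resize(a,None,fx=2.6,fy=2.6,interpolation=cv2.INTER_CUBIC))
E
```

```text
2.5 [-0.0972  0.1166  1.3982  0.0026  1.6271 -0.2027] [0.5014 0.0217 0.386 ]
```

View pics/w2c.png

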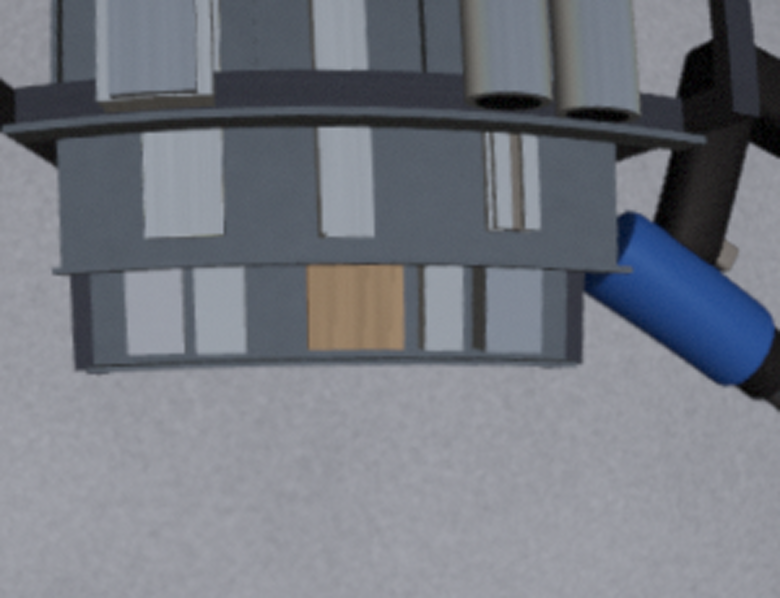

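```bash
python3 - <<'E'
from h import *
c=dict(np.load('pics/w2.npz')); T=wcam(c,{'tool_rot':c['rot'],'position':c['pos']})
f=lambda a,b:(a/2.6+180,b/2.6)
for n,p,z in [('midlip L',(57,270),.138),('midlip R',(630,270),.138),('midlip c',(345,265),.138),('uplip L',(5,130),.208),('uplip R',(703,141),.208),('ext front',(518,230),.14),('ext fl',(492,230),.14),('ext fr',(540,230),.14),('ext slot at uplip',(516,135),.14),('angle front',(346,236),.123),('flat front',(184,237),.128),('lowlip L',(77,368),.068),('lowlip R',(580,362),.068),('flat L',(144,237),.128),('flat R',(224,237),.128)]:
    print(n,wonz(c,T,*f(*p),z))
E
```

```text
midlip L [0.4064 0.0994 0.138 ]
midlip R [0.661  0.1322 0.138 ]
midlip c [0.53   0.1129 0.138 ]
uplip L [0.3986 0.1483 0.208 ]
uplip R [0.6548 0.1816 0.208 ]
ext front [0.6039 0.1398 0.14  ]
ext fl [0.5921 0.1377 0.14  ]
ext fr [0.6141 0.1416 0.14  ]
ext slot at uplip [0.5985 0.1826 0.14  ]
angle front [0.5305 0.1268 0.123 ]
flat front [0.4595 0.1183 0.128 ]
lowlip L [0.4046 0.0501 0.068 ]
lowlip R [0.6707 0.0846 0.068 ]
flat L [0.4419 0.1169 0.128 ]
flat R [0.477  0.1199 0.128 ]
```

Emit:
{"name": "arm_command", "arguments": {
  "moves": [
    [0,-0.48,-0.86,0,-1],
    [0,-0.48,-0.86,0,-1],
    [0,-0.48,-0.86,0,-1],
    [0,-0.48,-0.86,0,-1],
    [0,-0.48,-0.86,0,-1],
    [0,-0.48,-0.86,0,-1],
    [0,-0.48,-0.86,0,-1],
    [0,-0.48,-0.86,0,-1]
  ]
}}

```text
time: 3.35
position: [0.2754, 0.3407, 0.3864]
tool_rot: [[0.002, 0.995, 0.098], [-0.001, 0.098, -0.995], [-1.0, 0.002, 0.001]]
ft_force: [0.6, 0.9, 0.2]
finger_gap: 1.002
```

Emit:
{"name": "arm_command", "arguments": {
  "moves": [
    [0,-0.48,-0.86,0,-1],
    [0,-0.48,-0.86,0,-1],
    [0,-0.48,-0.86,0,-1],
    [0,-0.48,-0.86,0,-1],
    [0,-0.48,-0.86,0,-1],
    [0,-0.48,-0.86,0,-1],
    [0,-0.48,-0.86,0,-1],
    [0,-0.48,-0.86,0,-1]
  ]
}}

```text
time: 4.15
position: [0.0515, 0.665, 0.3861]
tool_rot: [[0.002, 0.995, 0.098], [-0.001, 0.098, -0.995], [-1.0, 0.002, 0.001]]
ft_force: [1.6, 0.4, -0.0]
finger_gap: 0.998
```

Emit:
{"name": "arm_command", "arguments": {
  "moves": [
    [0,-0.45,-0.89,0,-1],
    [0,-0.45,-0.89,0,-1],
    [0,-0.45,-0.89,0,-1],
    [0,-0.35,-0.93,0,-1],
    [0,0,-1,0,-1],
    [0,0,-1,0,-1]
  ]
}}

```text
time: 4.75
position: [-0.0562, 0.889, 0.3468]
tool_rot: [[-0.002, 0.995, 0.098], [0.023, 0.098, -0.995], [-1.0, 0.001, -0.024]]
ft_force: [-0.6, 2.1, -2.6]
finger_gap: 1.001
```

```bash
python3 - <<'E'
from h import *
s=arm.state(); print(s['time'],s['q'],s['position'],s['tool_rot'])
E
```

```text
4.75 [1.5552 0.8626 0.2309 0.0022 2.0246 1.4576] [-0.0562  0.889   0.3468] [[-0.0016  0.9951  0.0984]
 [ 0.0235  0.0985 -0.9949]
 [-0.9997  0.0007 -0.0235]]
```

Emit:
{"name": "arm_command", "arguments": {
  "moves": [
    [0,0,-1,0,-1],
    [0,0,-1,0,-1],
    [0,0,-1,0,-1]
  ]
}}

```text
time: 5.05
position: [-0.0634, 0.9477, 0.3141]
tool_rot: [[-0.007, 0.995, 0.097], [0.132, 0.097, -0.986], [-0.991, 0.006, -0.132]]
ft_force: [0.6, -0.8, 0.2]
finger_gap: 0.994
```

```bash
python3 - <<'E'
from h import *
s=arm.state(); print(s['time'],s['q'],s['position'],s['tool_rot'])
E
```

```text
5.05 [1.5614 0.9063 0.2224 0.0088 1.8803 1.4672] [-0.0634  0.9477  0.3141] [[-0.0071  0.9953  0.0968]
 [ 0.1322  0.0969 -0.9865]
 [-0.9912  0.0058 -0.1323]]
```

```bash
python3 - <<'E'
from h import *
c=snap('scene','s2'); c=snap('wrist','w3')
a=np.hstack([cv2.imread('pics/s2.png')[:, :],])
t=dict(np.load('pics/scene0.npz')); print(onz(t,257,105,0),onz(t,258,48,.25),onz(t,258,48,.2))
E
```

```text
[-0.0606  0.5556  0.    ] [-0.0105  0.537   0.25  ] [-0.1286  0.6401  0.2   ]
```

View pics/s2.png

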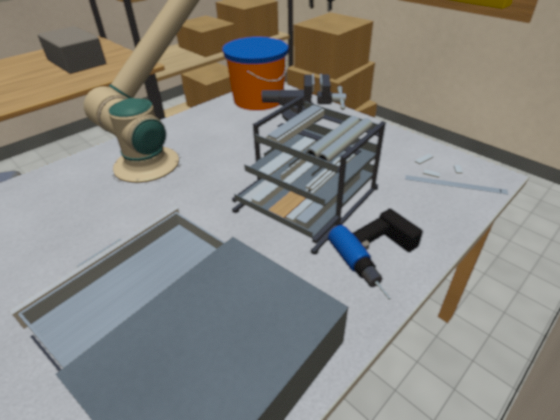

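View pics/w3.png

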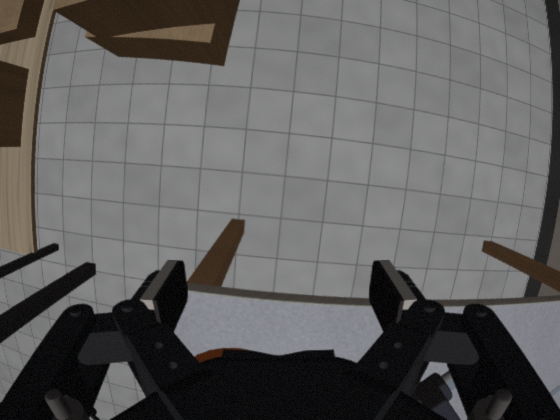

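Emit:
{"name": "arm_command", "arguments": {
  "moves": [
    [0,0,-1,0,-1],
    [0,0,-1,0,-1],
    [0,0,-1,0,-1],
    [0,0,-1,0,-1]
  ]
}}

```text
time: 5.55
position: [-0.0748, 1.0132, 0.2845]
tool_rot: [[-0.017, 0.995, 0.096], [0.265, 0.097, -0.959], [-0.964, 0.009, -0.265]]
ft_force: [0.5, 0.1, -0.0]
finger_gap: 1.0
```

```bash
python3 - <<'E'
from h import *
s=arm.state(); print(s['time'],s['q'],s['position'],s['tool_rot'])
E
```

```text
5.55 [1.5704 0.9492 0.2216 0.0175 1.7029 1.4762] [-0.0748  1.0132  0.2845] [[-0.0172  0.9952  0.0963]
 [ 0.2647  0.0975 -0.9594]
 [-0.9642  0.009  -0.2651]]
```

Emit:
{"name": "arm_command", "arguments": {
  "moves": [
    [-0.3,0,-0.95,0,-1],
    [-0.3,0,-0.95,0,-1],
    [-0.3,0,-0.95,0,-1],
    [-0.3,0,-0.95,0,-1],
    [-0.3,0,-0.95,0,-1],
    [-0.3,0,-0.95,0,-1]
  ]
}}

```text
time: 6.15
position: [-0.0875, 1.0521, 0.3628]
tool_rot: [[-0.035, 0.995, 0.093], [0.464, 0.098, -0.88], [-0.885, 0.012, -0.465]]
ft_force: [0.2, -0.2, -0.7]
finger_gap: 0.997
```

```bash
python3 - <<'E'
from h import *
s=arm.state(); print(s['time'],s['q'],s['position'],s['tool_rot'])
E
```

```text
6.15 [1.5777 0.893  0.2209 0.032  1.5446 1.4831] [-0.0875  1.0521  0.3628] [[-0.0352  0.9951  0.0928]
 [ 0.4641  0.0985 -0.8803]
 [-0.8851  0.0121 -0.4653]]
```

Emit:
{"name": "arm_command", "arguments": {
  "moves": [
    [-0.3,-0.25,-0.9,0,-1],
    [-0.3,-0.25,-0.9,0,-1],
    [-0.3,-0.25,-0.9,0,-1],
    [-0.3,-0.25,-0.9,0,-1]
  ]
}}

```text
time: 6.55
position: [-0.1395, 1.0556, 0.431]
tool_rot: [[-0.049, 0.995, 0.088], [0.574, 0.1, -0.813], [-0.817, 0.01, -0.576]]
ft_force: [-0.4, 0.2, 0.4]
finger_gap: 1.001
```

```bash
python3 - <<'E'
from h import *
s=arm.state(); print(s['time'],s['q'],s['position'],s['tool_rot'])
E
```

```text
6.55 [1.6325 0.8414 0.2213 0.0141 1.4653 1.5316] [-0.1395  1.0556  0.431 ] [[-0.0495  0.9949  0.088 ]
 [ 0.5738  0.1004 -0.8128]
 [-0.8175  0.0103 -0.5758]]
```

```bash
cat >> h.py <<'E'
def plan(target,R=None,P=None):
    s=arm.state(); R=s['tool_rot']; P=s['position']
    d=np.asarray(target)-P; l=R.T@d; n=np.linalg.norm(d)
    print('t',s['time'],'q',s['q'],'\npos',P,'grasp',P+.006*R[:,0],'dist',n,'\ntool shift units',l/.05,'rows',n/.05)
O=np.array([.5133,.2730,0]); RX=np.array([-.1288,.9917,0]); RY=np.array([-.9917,-.1288,0])
def rk(x,y,z): return O+x*RX+y*RY+np.array([0,0,z])
E
python3 - <<'E'
from h import *
plan([.61,0.0,.40])
E
```

```text
t 6.55 q [1.6325 0.8414 0.2213 0.0141 1.4653 1.5316] 
pos [-0.1395  1.0556  0.431 ] grasp [-0.1398  1.0591  0.4261] dist 1.295031886341157 
tool shift units [-12.349   12.7866  18.8374] rows 25.90063772682314
```

Emit:
{"name": "arm_command", "arguments": {
  "moves": [
    [-0.55,0.45,0.68,0,0],
    [-0.47,0.49,0.72,0,0],
    [-0.47,0.49,0.72,0,0],
    [-0.47,0.49,0.72,0,0]
  ]
}}

```text
time: 6.95
position: [-0.0306, 0.9015, 0.4306]
tool_rot: [[-0.049, 0.995, 0.089], [0.573, 0.101, -0.813], [-0.818, 0.011, -0.575]]
ft_force: [0.7, 0.5, 0.1]
finger_gap: 0.501
```

```bash
python3 - <<'E'
from h import *
print(arm.state()['tool_rot'])
plan([.61,0.0,.40])
E
```

```text
[[-0.0487  0.9948  0.089 ]
 [ 0.5734  0.1008 -0.813 ]
 [-0.8178  0.0114 -0.5754]]
t 6.95 q [1.4923 0.4576 0.9554 0.1039 1.1238 1.372 ] 
pos [-0.0306  0.9015  0.4306] grasp [-0.0309  0.9049  0.4257] dist 1.106313244534497 
tool shift units [-10.4617  10.9209  16.1511] rows 22.12626489068994
```

Emit:
{"name": "arm_command", "arguments": {
  "moves": [
    [-0.46,0.48,0.7,0,0],
    [-0.46,0.48,0.7,0,0],
    [-0.46,0.48,0.7,0,0],
    [-0.46,0.48,0.7,0,0],
    [-0.46,0.48,0.7,0,0],
    [-0.46,0.48,0.7,0,0],
    [-0.46,0.48,0.7,0,0],
    [-0.46,0.48,0.7,0,0]
  ]
}}

```text
time: 7.75
position: [0.1944, 0.5879, 0.4229]
tool_rot: [[-0.047, 0.995, 0.09], [0.573, 0.101, -0.813], [-0.818, 0.013, -0.575]]
ft_force: [1.1, -0.5, 0.7]
finger_gap: 0.497
```

```bash
python3 - <<'E'
from h import *
print(arm.state()['tool_rot'])
plan([.61,0.0,.40])
E
```

```text
[[-0.0471  0.9948  0.0898]
 [ 0.5734  0.1005 -0.8131]
 [-0.8179  0.0132 -0.5752]]
t 7.75 q [0.9234 0.0321 1.5511 0.4408 1.1162 0.7123] 
pos [0.1944 0.5879 0.4229] grasp [0.1941 0.5913 0.418 ] dist 0.7203525874707992 
tool shift units [-6.759   7.0817 10.5701] rows 14.407051749415984
```

Emit:
{"name": "arm_command", "arguments": {
  "moves": [
    [-0.46,0.48,0.7,0,0],
    [-0.46,0.48,0.7,0,0],
    [-0.46,0.48,0.7,0,0],
    [-0.46,0.48,0.7,0,0],
    [-0.46,0.48,0.7,0,0],
    [-0.46,0.48,0.7,0,0],
    [-0.46,0.48,0.7,0,0]
  ]
}}

```text
time: 8.45
position: [0.3914, 0.3132, 0.4159]
tool_rot: [[-0.045, 0.995, 0.09], [0.572, 0.099, -0.814], [-0.819, 0.014, -0.573]]
ft_force: [1.1, 0.5, -0.7]
finger_gap: 0.5
```

```bash
python3 - <<'E'
from h import *
print(arm.state()['tool_rot'])
plan([.61,0.0,.40])
E
```

```text
[[-0.0453  0.9949  0.0896]
 [ 0.5719  0.0993 -0.8143]
 [-0.8191  0.0144 -0.5735]]
t 8.45 q [ 0.1203 -0.0017  1.6014  0.6111  1.5234 -0.0078] 
pos [0.3914 0.3132 0.4159] grasp [0.3911 0.3167 0.411 ] dist 0.38229482159749967 
tool shift units [-3.5203  3.7232  5.6749] rows 7.645896431949993
```

Emit:
{"name": "arm_command", "arguments": {
  "moves": [
    [-0.44,0.465,0.71,0,0],
    [-0.44,0.465,0.71,0,0],
    [-0.44,0.465,0.71,0,0],
    [-0.44,0.465,0.71,0,0],
    [-0.44,0.465,0.71,0,0],
    [-0.44,0.465,0.71,0,0],
    [-0.44,0.465,0.71,0,0],
    [-0.44,0.465,0.71,0,0]
  ]
}}

```text
time: 9.25
position: [0.6105, 0.0002, 0.3988]
tool_rot: [[-0.046, 0.995, 0.089], [0.57, 0.099, -0.815], [-0.82, 0.013, -0.572]]
ft_force: [0.4, 1.1, 0.9]
finger_gap: 0.498
```

```bash
python3 - <<'E'
from h import *
s=arm.state();print(s['tool_rot'])
c=snap('wrist','w4'); np.savez('pics/w4.npz',**c,pos=s['position'],rot=s['tool_rot'])
plan([.607,0.09,.226])
E
```

```text
[[-0.0461  0.995   0.0889]
 [ 0.5704  0.0993 -0.8153]
 [-0.8201  0.0131 -0.5721]]
t 9.3 q [-0.4112  0.3803  1.1594  0.5535  1.8648 -0.4143] 
pos [ 0.6156 -0.0064  0.3949] grasp [ 0.6153 -0.003   0.3899] dist 0.19464583513803208 
tool shift units [ 3.879  -0.0387  0.3262] rows 3.8929167027606413
```

View pics/w4.png

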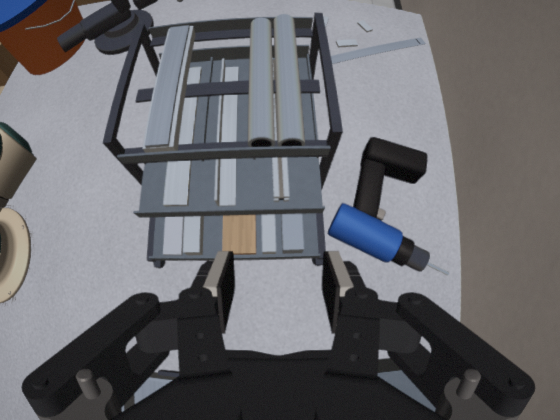

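```bash
python3 - <<'E'
from h import *
s=arm.state()
c=snap('wrist','w5'); np.savez('pics/w5.npz',**c,pos=s['position'],rot=s['tool_rot'])
a=cv2.imread('pics/w5.png')[120:280,130:350]
cv2.imwrite('pics/w5c.png',cv2.resize(a,None,fx=3.6,fy=3.6,interpolation=cv2.INTER_CUBIC))
T=wcam(c,s)
for n,p in [('ext top front',rk(-.144,-.0727,.14)),('lip L',rk(-.1585,.13,.138)),('lipR',rk(-.1585,-.13,.138)),('up lip',rk(-.112,-.13,.208)),('up lipL',rk(-.112,.13,.208))]:
    u=wproj(c,T,p); print(n,u,(u-[130,120])*3.6)
E
```

```text
ext top front [277.1086 190.0104] [529.5909 252.0375]
lip L [129.6476 206.2484] [ -1.2685 310.4942]
lipR [321.5301 199.6834] [689.5082 286.8601]
up lip [326.1667 141.5986] [706.2002  77.7551]
up lipL [112.6691 152.5243] [-62.3913 117.0873]
```

View pics/w5c.png

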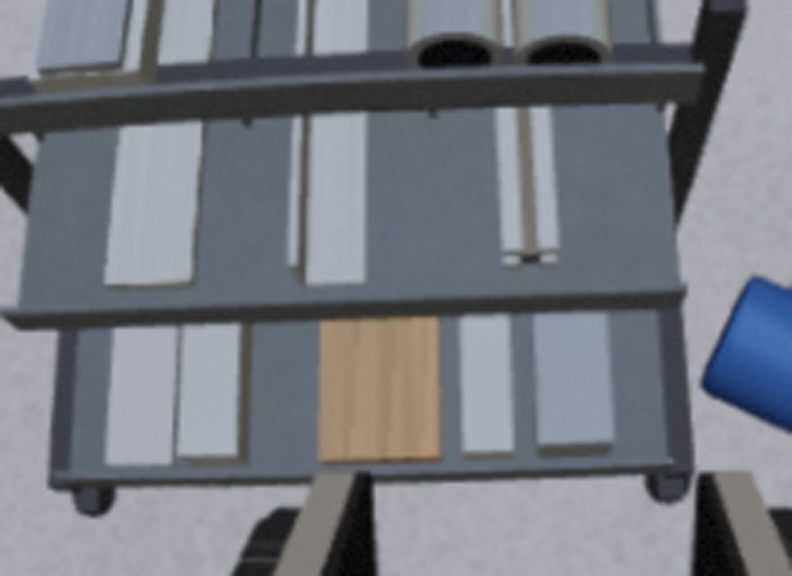

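```bash
python3 - <<'E'
from h import *
s=arm.state();x=s['tool_rot'][:,0]
g=rk(-.130,-.0727,.1455)-.006*x
print(g); plan(g-.07*x)
E
```

```text
[0.6024 0.15   0.1504]
t 9.35 q [-0.4089  0.3776  1.1642  0.5555  1.8663 -0.413 ] 
pos [ 0.6132 -0.0034  0.3953] grasp [ 0.6129 -0.      0.3904] dist 0.21927842368820993 
tool shift units [4.3771 0.0212 0.2713] rows 4.385568473764199
```

Emit:
{"name": "arm_command", "arguments": {
  "moves": [
    [0.9,0,0.06,0,0],
    [0.9,0,0.06,0,0],
    [0.9,0,0.06,0,0],
    [0.9,0,0.06,0,0],
    [0.75,0.02,0.03,0,0],
    [0,0,0,0,0]
  ]
}}

```text
time: 9.95
position: [0.5975, 0.118, 0.2089]
tool_rot: [[-0.057, 0.995, 0.086], [0.572, 0.103, -0.814], [-0.818, 0.003, -0.575]]
ft_force: [-0.2, 0.3, -0.2]
finger_gap: 0.5
```

```bash
python3 - <<'E'
from h import *
s=arm.state();x=s['tool_rot'][:,0]; print(s['tool_rot'])
c=snap('wrist','w6')
g=rk(-.130,-.0727,.1455)-.006*x
plan(g)
T=wcam(c,s)
for p in [rk(-.144,-.0727,.14),rk(-.144,-.0827,.14),rk(-.144,-.0627,.14)]: print(wproj(c,T,p))
E
```

```text
[[-0.0569  0.9946  0.0863]
 [ 0.5722  0.1033 -0.8136]
 [-0.8182  0.0031 -0.575 ]]
t 10.0 q [-0.2366  0.4183  1.5614  0.5827  1.4141 -0.5097] 
pos [0.5995 0.1167 0.2114] grasp [0.5992 0.1201 0.2065] dist 0.06954894237344787 
tool shift units [1.3764 0.1184 0.1627] rows 1.3909788474689573
[292.0909 267.9127]
[307.6337 267.3823]
[276.471  268.3535]
```

View pics/w6.png

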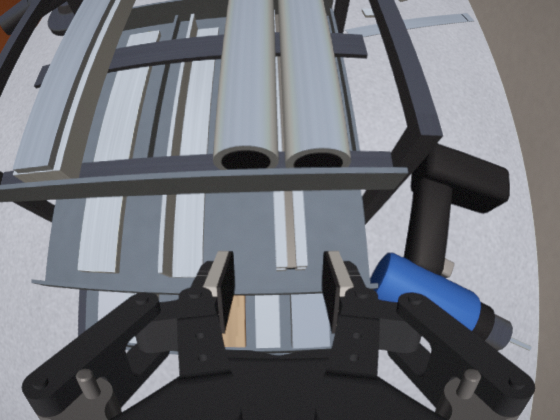

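Emit:
{"name": "arm_command", "arguments": {
  "moves": [
    [0.3,0.06,0.06,0,0],
    [0.35,0.06,0.06,0,0],
    [0.3,0,0.04,0,0],
    [0.2,0,0,0,0],
    [0.1,0,0,0,0],
    [0,0,0,0,0]
  ]
}}

```text
time: 10.6
position: [0.605, 0.1445, 0.1567]
tool_rot: [[-0.048, 0.995, 0.088], [0.572, 0.099, -0.815], [-0.819, 0.011, -0.573]]
ft_force: [0.2, 0.8, -0.3]
finger_gap: 0.501
```

```bash
python3 - <<'E'
from h import *
s=arm.state();x=s['tool_rot'][:,0]; print(s['tool_rot'])
c=snap('wrist','w7')
g=rk(-.130,-.0727,.1455)-.006*x
plan(g)
E
```

```text
[[-0.0477  0.995   0.088 ]
 [ 0.5715  0.0995 -0.8145]
 [-0.8192  0.0114 -0.5734]]
t 10.65 q [-0.1914  0.4698  1.6253  0.6118  1.2912 -0.5424] 
pos [0.6052 0.1444 0.1571] grasp [0.605  0.1478 0.1522] dist 0.00917831933780911 
tool shift units [ 0.1763 -0.0465 -0.0209] rows 0.18356638675618217
```

View pics/w7.png

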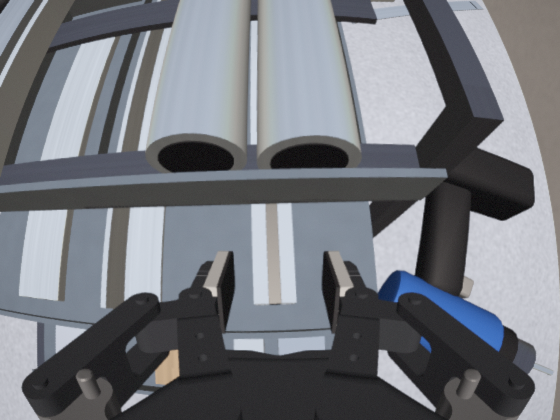

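Emit:
{"name": "arm_command", "arguments": {
  "moves": [
    [0.1,-0.05,0,0,0],
    [0.06,0,-0.02,0,0],
    [0,0,0,0,0],
    [0,0,0,0,1],
    [0,0,0,0,1],
    [0,0,0,0,1],
    [0,0,0,0,1],
    [0,0,0,0,1]
  ]
}}

```text
time: 11.45
position: [0.6021, 0.1496, 0.1509]
tool_rot: [[-0.048, 0.995, 0.088], [0.572, 0.099, -0.814], [-0.819, 0.011, -0.574]]
ft_force: [-0.5, -0.7, 3.1]
finger_gap: 0.213
```

```bash
python3 - <<'E'
from h import *
s=arm.state();x=s['tool_rot'][:,0]; print(s['tool_rot'],s['ft_force'],s['finger_gap'])
c=snap('wrist','w8')
g=rk(-.130,-.0727,.1455)-.006*x
plan(g)
E
```

```text
[[-0.0476  0.995   0.0878]
 [ 0.5719  0.0992 -0.8143]
 [-0.819   0.0115 -0.5737]] [-0.4608 -0.7379  3.1491] 0.21255340637898454
t 11.5 q [-0.184   0.4718  1.6404  0.6172  1.2742 -0.547 ] 
pos [0.602  0.1497 0.1509] grasp [0.6018 0.1531 0.146 ] dist 0.0007105561336106242 
tool shift units [0.0117 0.0081 0.0007] rows 0.014211122672212483
```

View pics/w8.png

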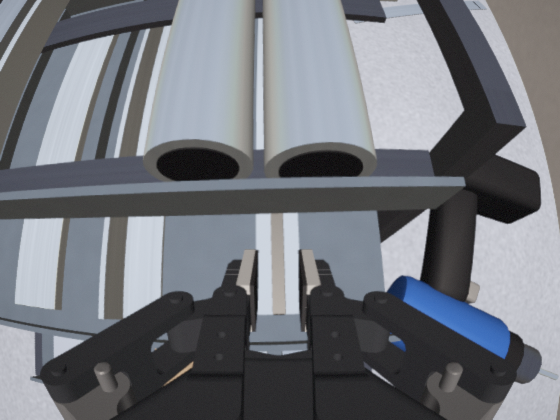

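Emit:
{"name": "arm_command", "arguments": {
  "moves": [
    [-0.11,0,-0.08,0,1],
    [-0.16,0,-0.11,0,1],
    [-0.16,0,-0.11,0,1],
    [-0.14,0,-0.1,0,1],
    [0,0,0,0,1]
  ]
}}

```text
time: 12.0
position: [0.6022, 0.1496, 0.1872]
tool_rot: [[-0.046, 0.995, 0.09], [0.571, 0.1, -0.815], [-0.819, 0.014, -0.573]]
ft_force: [0.7, 0.5, -1.5]
finger_gap: 0.214
```

```bash
python3 - <<'E'
from h import *
s=arm.state(); print(s['tool_rot'],s['position'],s['ft_force'],s['torque'],s['finger_gap'])
c=snap('wrist','w9');snap('scene','s3')
a=cv2.imread('pics/s3.png')[80:260,220:430]; cv2.imwrite('pics/s3c.png',cv2.resize(a,None,fx=3.3,fy=3.3,interpolation=cv2.INTER_CUBIC))
R=s['tool_rot']; print('out axis in tool', R.T@(-RX))
E
```

```text
[[-0.0456  0.9949  0.0896]
 [ 0.5714  0.0995 -0.8146]
 [-0.8194  0.0141 -0.573 ]] [0.6022 0.1496 0.1872] [ 0.6684  0.4832 -1.4953] [-0.5141 -0.0659  0.0075] 0.21394313327060152
out axis in tool [-0.5725  0.0294  0.8194]
```

View pics/w9.png

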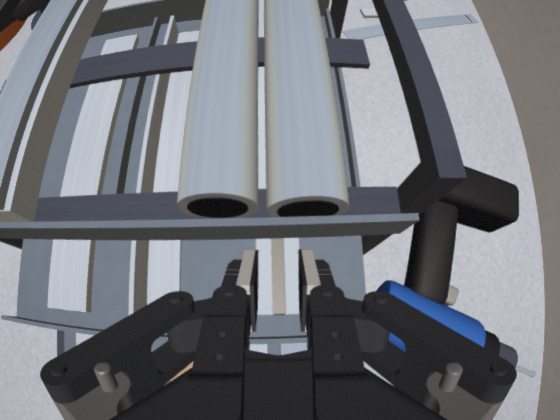

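View pics/s3c.png

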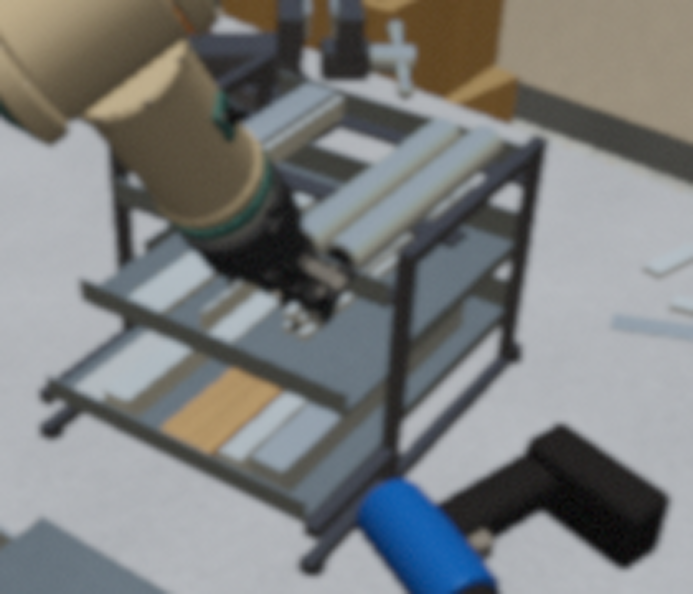

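Emit:
{"name": "arm_command", "arguments": {
  "moves": [
    [-0.23,0.01,0.33,0,1],
    [-0.29,0.015,0.41,0,1],
    [-0.29,0.015,0.41,0,1],
    [-0.29,0.015,0.41,0,1],
    [-0.29,0.015,0.41,0,1],
    [-0.29,0.015,0.41,0,1],
    [-0.29,0.015,0.41,0,1],
    [-0.29,0.015,0.41,0,1]
  ]
}}

```text
time: 12.9
position: [0.6265, -0.0457, 0.1856]
tool_rot: [[-0.049, 0.995, 0.087], [0.572, 0.099, -0.814], [-0.819, 0.01, -0.574]]
ft_force: [0.1, -1.4, -1.5]
finger_gap: 0.216
```

```bash
python3 - <<'E'
from h import *
s=arm.state(); print(s['tool_rot'],s['position'],s['ft_force'],s['torque'],s['finger_gap'])
c=snap('wrist','w10');snap('scene','s4')
g=s['position']+.006*s['tool_rot'][:,0]-O; print('grasp rack',g@RX,g@RY,g[2])
E
```

```text
[[-0.0489  0.995   0.087 ]
 [ 0.5718  0.0993 -0.8144]
 [-0.8189  0.0099 -0.5738]] [ 0.6265 -0.0457  0.1856] [ 0.1267 -1.3732 -1.4659] [-0.4856 -0.0561  0.0068] 0.21636719733631482
grasp rack -0.3272047584858466 -0.07134719233107605 0.18065987919012955
```

View pics/w10.png

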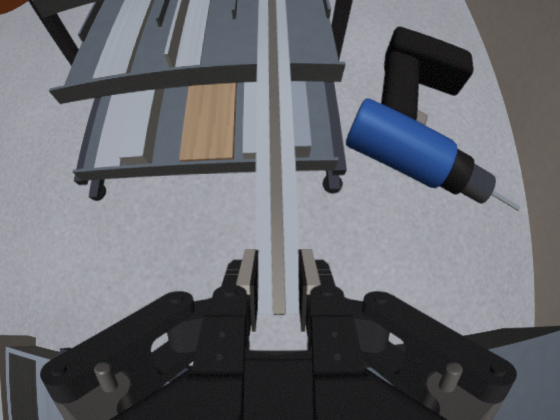

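View pics/s4.png

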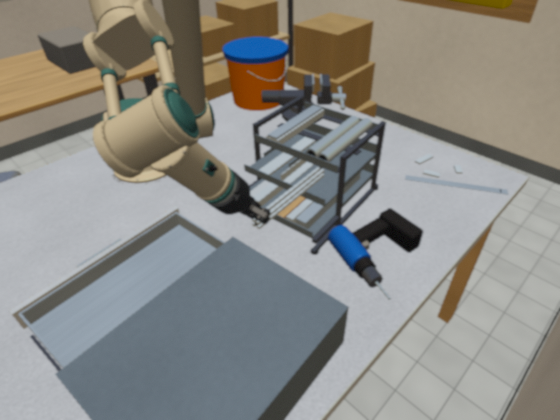

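```bash
python3 - <<'E'
from h import *
c=dict(np.load('pics/w1.npz')); T=wcam(c,{'tool_rot':c['rot'],'position':c['pos']})
for n,p,z in [('front outer top L',(211,200),.118),('front inner L',(221,213),.118),('side top',(300,208),.110),('cab corner',(361,208),.125),('cab corner front lower edge',(345,188),.125),('cab face',(357,350),.125)]:
    print(n,wonz(c,T,*p,z))
a=cv2.imread('pics/w1.png')[180:360,190:380]; cv2.imwrite('pics/w1c.png',cv2.resize(a,None,fx=3.3,fy=3.3,interpolation=cv2.INTER_CUBIC))
a=cv2.imread('pics/top0.png')[180:295,330:500]; cv2.imwrite('pics/t0c.png',cv2.resize(a,None,fx=4,fy=4,interpolation=cv2.INTER_CUBIC))
E
```

```text
front outer top L [ 0.4012 -0.1082  0.118 ]
front inner L [ 0.4149 -0.1238  0.118 ]
side top [ 0.5133 -0.1089  0.11  ]
cab corner [ 0.5877 -0.0965  0.125 ]
cab corner front lower edge [ 0.5632 -0.0737  0.125 ]
cab face [ 0.6307 -0.321   0.125 ]
```

View pics/w1c.png

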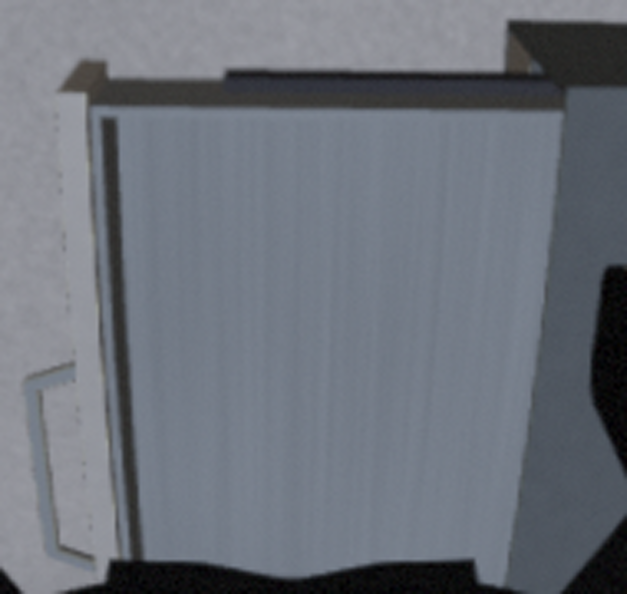

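View pics/t0c.png

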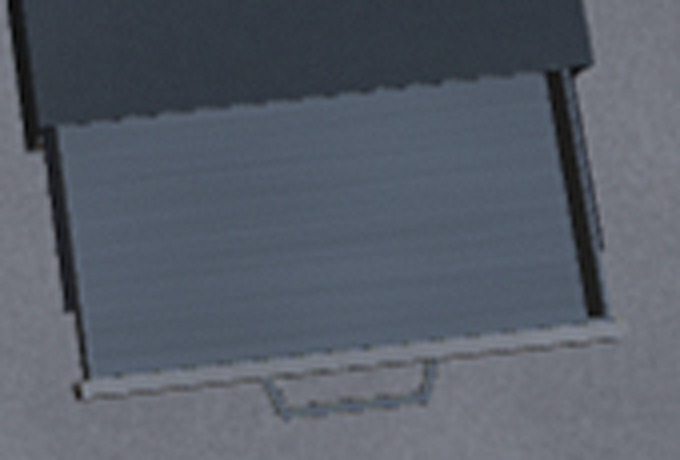

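Emit:
{"name": "arm_command", "arguments": {
  "moves": [
    [-0.4,0.02,0.57,0,1],
    [-0.4,0.02,0.57,0,1],
    [-0.3,0.015,0.43,0,1],
    [0,0,0,0,1]
  ]
}}

```text
time: 13.4
position: [0.6395, -0.1429, 0.185]
tool_rot: [[-0.046, 0.995, 0.085], [0.57, 0.096, -0.816], [-0.82, 0.011, -0.572]]
ft_force: [0.0, 0.5, -1.4]
finger_gap: 0.21
```

```bash
python3 - <<'E'
from h import *
t=dict(np.load('pics/top0.npz')); f=lambda a,b,z: onz(t,a/4+330,b/4+180,z)[:2]
A,B=f(44,126,.125),f(592,70,.125); print('cab',A,B,np.linalg.norm(A-B))
C,D=f(80,392,.118),f(620,330,.118); print('front',C,D,np.linalg.norm(C-D))
C2,D2=f(88,380,.110),f(608,320,.110); print('inner',C2,D2)
H=f(357,408,.095); print('handle',H)
cy=(A-B)/np.linalg.norm(A-B)+(C-D)/np.linalg.norm(C-D); cy/=np.linalg.norm(cy); cx=np.array([cy[1],-cy[0]]); print(cx,cy,np.degrees(np.arctan2(cx[1],cx[0])))
m=(A+B)/2; 
for n,p in [('front',(C+D)/2),('handle',H)]: print(n,(p-m)@cx,(p-m)@cy)
F=H+ (0.026+.091)*cx; print('floor pt from handle',F)
F2=(C+D)/2+.091*cx; print('from front',F2)
s=arm.state(); R=s['tool_rot']; g=s['position']+.006*R[:,0]; print('grasp',g, 'tool_rot',R)
# bar centre: 111mm behind grasp along RX
bc=g[:2]+.111*RX[:2]; print('bar centre',bc)
tgt=F*.5+F2*.5+.010*cx+.045*cy; print('target',tgt,'d',tgt-bc)
d=np.array([*(tgt-bc),0]); print('units',R.T@d/.05, np.linalg.norm(d), 'down', R.T@[0,0,-1])
E
```

```text
cab [ 0.5878 -0.0997] [ 0.6219 -0.492 ] 0.39385538766792866
front [ 0.3991 -0.1194] [ 0.4369 -0.4997] 0.38215679630441257
inner [ 0.4077 -0.1262] [ 0.4446 -0.4947]
handle [ 0.3859 -0.3179]
[0.9957 0.0928] [-0.0928  0.9957] 5.323500528675044
front -0.18732455430488829 0.0036706318900645344
handle -0.22006928781688564 -0.001674966580039262
floor pt from handle [ 0.5024 -0.3071]
from front [ 0.5086 -0.3011]
grasp [ 0.6392 -0.1395  0.18  ] tool_rot [[-0.0464  0.9953  0.0849]
 [ 0.5705  0.0962 -0.8156]
 [-0.82    0.0106 -0.5723]]
bar centre [ 0.6249 -0.0294]
target [ 0.5113 -0.2584] d [-0.1136 -0.229 ]
units [-2.5068 -2.7026  3.5418] 0.25559862785278326 down [ 0.82   -0.0106  0.5723]
```

Emit:
{"name": "arm_command", "arguments": {
  "moves": [
    [-0.3,-0.33,0.43,0,1],
    [-0.42,-0.45,0.59,0,1],
    [-0.42,-0.45,0.59,0,1],
    [-0.42,-0.45,0.59,0,1],
    [-0.42,-0.45,0.59,0,1],
    [-0.42,-0.45,0.59,0,1],
    [-0.11,-0.12,0.16,0,1],
    [0,0,0,0,1]
  ]
}}

```text
time: 14.2
position: [0.5257, -0.3697, 0.1856]
tool_rot: [[-0.047, 0.995, 0.086], [0.573, 0.097, -0.814], [-0.818, 0.011, -0.574]]
ft_force: [0.1, -0.2, -1.5]
finger_gap: 0.212
```

```bash
python3 - <<'E'
from h import *
s=arm.state(); R=s['tool_rot']; g=s['position']+.006*R[:,0]; print(s['q'],'grasp',g,'bar c',g[:2]+.111*RX[:2], 'rot',R)
c=snap('wrist','w11');snap('top','t3');snap('scene','s5')
a=np.hstack([cv2.imread('pics/t3.png')[160:320,280:520],]); cv2.imwrite('pics/t3c.png',cv2.resize(a,None,fx=3,fy=3,interpolation=cv2.INTER_CUBIC))
E
```

```text
[-0.8945  0.6651  1.1715  0.3381  1.8177 -0.9987] grasp [ 0.5254 -0.3663  0.1806] bar c [ 0.5111 -0.2562] rot [[-0.0471  0.9952  0.0858]
 [ 0.5727  0.0973 -0.814 ]
 [-0.8184  0.0108 -0.5745]]
```

View pics/w11.png

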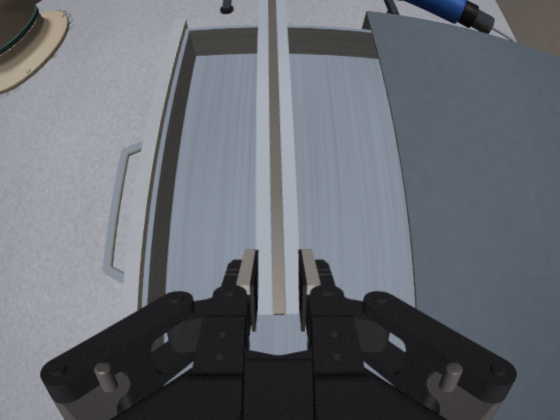

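View pics/t3c.png

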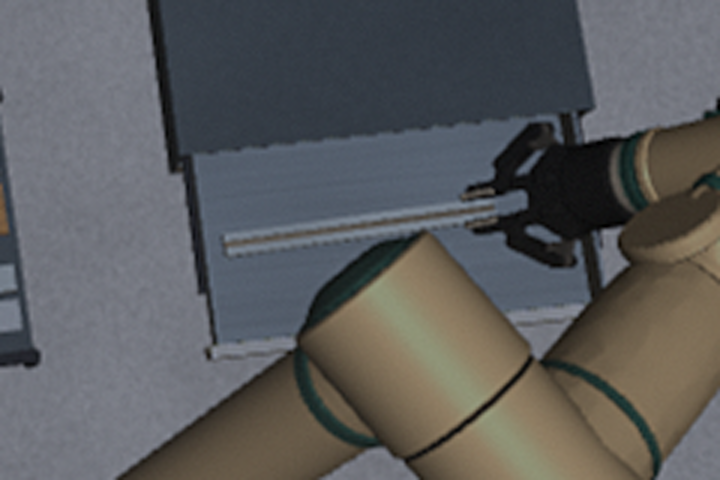

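View pics/s5.png

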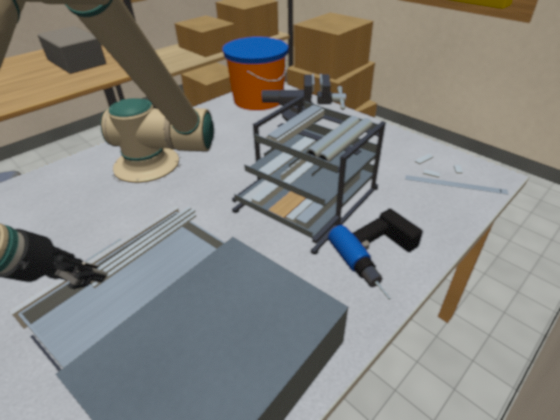

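Emit:
{"name": "arm_command", "arguments": {
  "moves": [
    [-0.11,-0.02,0.16,0,1],
    [0.33,0,0.23,0,1],
    [0.33,0,0.23,0,1],
    [0.33,0,0.23,0,1],
    [0.16,0,0.11,0,1],
    [0,0,0,0,1]
  ]
}}

```text
time: 14.95
position: [0.5269, -0.3776, 0.1146]
tool_rot: [[-0.05, 0.995, 0.087], [0.573, 0.101, -0.813], [-0.818, 0.009, -0.576]]
ft_force: [1.3, 1.1, -1.8]
finger_gap: 0.218
```

```bash
python3 - <<'E'
from h import *
s=arm.state(); R=s['tool_rot']; g=s['position']+.006*R[:,0]; print(s['time'],s['ft_force'],s['torque'],s['finger_gap'],'grasp',g,'bar c',g[:2]+.111*RX[:2])
c=snap('wrist','w12');snap('scene','s6')
E
```

```text
14.95 [ 1.3408  1.0656 -1.8473] [-0.4283 -0.0695  0.0332] 0.21825167660881964 grasp [ 0.5266 -0.3741  0.1097] bar c [ 0.5123 -0.264 ]
```

View pics/w12.png

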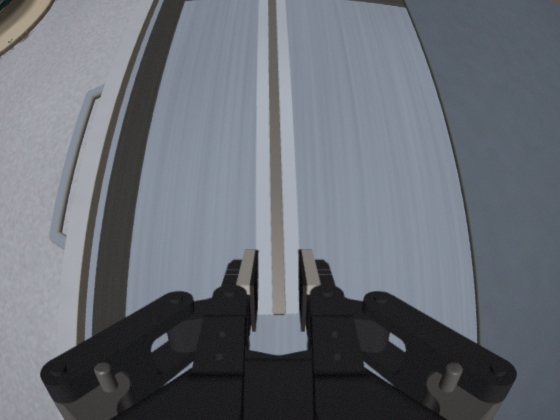

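Emit:
{"name": "arm_command", "arguments": {
  "moves": [
    [0.08,0,0.06,0,1],
    [0.08,0,0.06,0,1],
    [0,0,0,0,1]
  ]
}}

```text
time: 15.35
position: [0.5268, -0.3789, 0.1056]
tool_rot: [[-0.049, 0.995, 0.087], [0.572, 0.099, -0.814], [-0.819, 0.01, -0.574]]
ft_force: [0.9, 0.9, -0.8]
finger_gap: 0.212
```

Emit:
{"name": "arm_command", "arguments": {
  "moves": [
    [0.033,0,0.023,0,1],
    [0,0,0,0,1],
    [0,0,0,0,1]
  ]
}}

```text
time: 15.65
position: [0.527, -0.3789, 0.104]
tool_rot: [[-0.048, 0.995, 0.088], [0.572, 0.099, -0.814], [-0.819, 0.011, -0.574]]
ft_force: [0.3, 1.0, -1.8]
finger_gap: 0.212
```

Emit:
{"name": "arm_command", "arguments": {
  "moves": [
    [0.033,0,0.023,0,1],
    [0,0,0,0,1],
    [0,0,0,0,1]
  ]
}}

```text
time: 15.95
position: [0.5271, -0.379, 0.1029]
tool_rot: [[-0.048, 0.995, 0.088], [0.572, 0.1, -0.814], [-0.819, 0.012, -0.573]]
ft_force: [-0.6, -0.8, 5.1]
finger_gap: 0.216
```

Emit:
{"name": "arm_command", "arguments": {
  "moves": [
    [0,0,0,0,0.3],
    [0,0,0,0,0.2],
    [0,0,0,0,0],
    [0,0,0,0,0],
    [0,0,0,0,0],
    [0,0,0,0,0]
  ]
}}

```text
time: 16.55
position: [0.527, -0.3789, 0.1018]
tool_rot: [[-0.048, 0.995, 0.088], [0.572, 0.1, -0.814], [-0.819, 0.011, -0.574]]
ft_force: [0.2, 0.2, 0.1]
finger_gap: 0.501
```

```bash
python3 - <<'E'
from h import *
s=arm.state(); print(s['time'],s['position'],s['ft_force'],s['finger_gap'])
c=snap('wrist','w13')
E
```

```text
16.55 [ 0.527  -0.3789  0.1018] [0.1591 0.223  0.0927] 0.5010325699238479
```

View pics/w13.png

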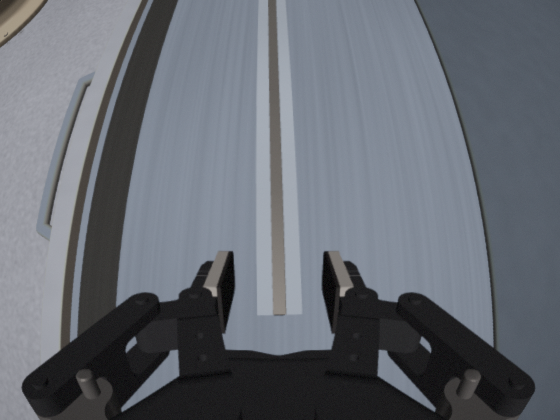

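Emit:
{"name": "arm_command", "arguments": {
  "moves": [
    [-0.2,0,-0.14,0,0],
    [-0.6,0,-0.42,0,0],
    [-0.6,0,-0.42,0,0],
    [-0.6,0,-0.42,0,0],
    [0,0,0,0,1]
  ]
}}

```text
time: 17.1
position: [0.527, -0.3801, 0.2307]
tool_rot: [[-0.042, 0.995, 0.093], [0.565, 0.1, -0.819], [-0.824, 0.018, -0.567]]
ft_force: [0.4, -0.4, 0.3]
finger_gap: 0.347
```

```bash
python3 - <<'E'
from h import *
s=arm.state(); R=s['tool_rot']; x=R[:,0]
c=snap('wrist','w14'); T=wcam(c,s)
plan(np.array([.338,-.315,.22])-.006*x)
print('down',R.T@[0,0,-1],'cx',R.T@[.9957,.0928,0])
for n,p in [('handle',(.387,-.315,.095)),('floor pt',(.5055,-.304,.072)),('bar rear',(.4964+.0,-.140,.092))]: print(n,wproj(c,T,p))
E
```

```text
t 17.15 q [-0.9012  0.6484  1.0943  0.3419  1.9012 -0.9778] 
pos [ 0.5265 -0.3798  0.2279] grasp [ 0.5262 -0.3764  0.223 ] dist 0.19800229211832776 
tool shift units [ 0.912  -3.6233 -1.3122] rows 3.960045842366555
down [ 0.8237 -0.0179  0.5668] cx [0.0105 0.9998 0.0163]
handle [134.4375 210.8208]
floor pt [261.0689 219.8456]
bar rear [270.345   72.5238]
```

View pics/w14.png

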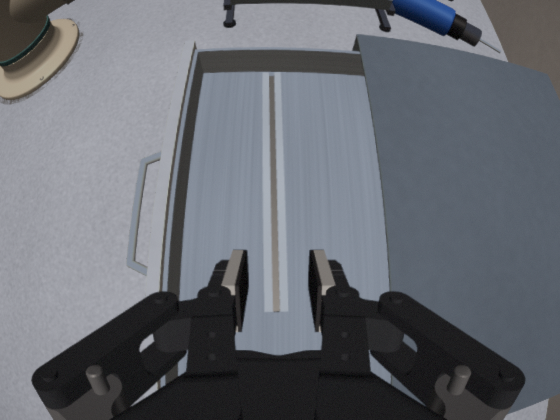

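Emit:
{"name": "arm_command", "arguments": {
  "moves": [
    [0.18,-0.72,-0.26,0,1],
    [0.18,-0.72,-0.26,0,1],
    [0.18,-0.72,-0.26,0,1],
    [0.18,-0.72,-0.26,0,1],
    [0.18,-0.72,-0.26,0,1],
    [0,0,0,0,1]
  ]
}}

```text
time: 17.75
position: [0.3346, -0.3157, 0.2225]
tool_rot: [[-0.051, 0.995, 0.084], [0.575, 0.098, -0.812], [-0.817, 0.007, -0.577]]
ft_force: [0.0, 0.4, 0.6]
finger_gap: -0.004
```

```bash
python3 - <<'E'
from h import *
s=arm.state(); R=s['tool_rot']; x=R[:,0]
print(s['finger_gap'],R)
plan(np.array([.338,-.315,.110])-.006*x)
E
```

```text
-0.0037479316935985804 [[-0.051   0.9952  0.0837]
 [ 0.5751  0.0977 -0.8123]
 [-0.8165  0.0067 -0.5773]]
t 17.75 q [-1.0798  0.4074  1.5513  0.2322  1.7546 -1.2045] 
pos [ 0.3346 -0.3157  0.2225] grasp [ 0.3343 -0.3122  0.2176] dist 0.10773864921127327 
tool shift units [1.7221 0.0538 1.294 ] rows 2.154772984225465
```

Emit:
{"name": "arm_command", "arguments": {
  "moves": [
    [0.57,0.02,0.43,0,1],
    [0.57,0.02,0.43,0,1],
    [0.4,0.01,0.3,0,1],
    [0.18,0,0.13,0,1],
    [0,0,0,0,1]
  ]
}}

```text
time: 18.25
position: [0.3427, -0.3208, 0.1138]
tool_rot: [[-0.05, 0.995, 0.087], [0.574, 0.1, -0.813], [-0.817, 0.009, -0.576]]
ft_force: [-0.1, -0.3, 0.7]
finger_gap: -0.002
```

```bash
python3 - <<'E'
from h import *
s=arm.state(); R=s['tool_rot']; x=R[:,0]; print(s['time'],s['position'],'g',s['position']+.006*x,s['ft_force'])
c=snap('wrist','w15'); snap('scene','s7'); print('cx',R.T@[.9957,.0928,0])
E
```

```text
18.25 [ 0.3427 -0.3208  0.1138] g [ 0.3424 -0.3173  0.1089] [-0.1115 -0.2554  0.6573]
cx [0.0038 0.9999 0.011 ]
```

View pics/w15.png

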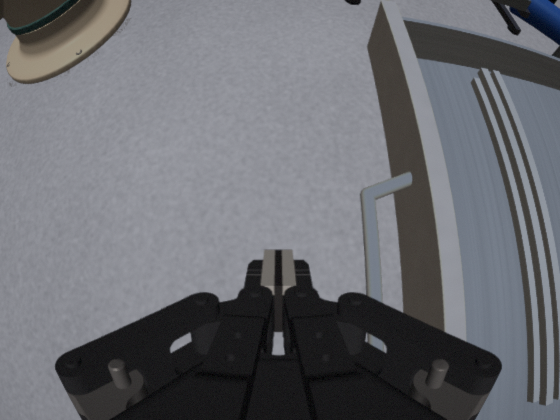

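View pics/s7.png

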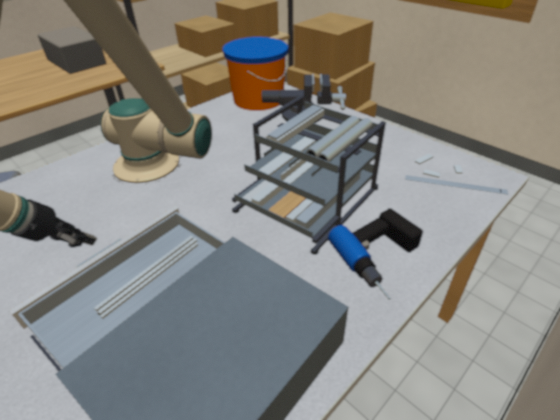

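Emit:
{"name": "arm_command", "arguments": {
  "moves": [
    [0,0.3,0,0,1],
    [0,0.15,0,0,1],
    [0,0.15,0,0,1],
    [0,0.2,0,0,1],
    [0,0.25,0,0,1],
    [0,0.3,0,0,1],
    [0,0.3,0,0,1]
  ]
}}

```text
time: 19.05
position: [0.4262, -0.3131, 0.1161]
tool_rot: [[-0.048, 0.995, 0.088], [0.572, 0.099, -0.814], [-0.819, 0.011, -0.574]]
ft_force: [-1.6, -1.9, 1.5]
finger_gap: 0.003
```

```bash
python3 - <<'E'
from h import *
s=arm.state(); R=s['tool_rot']; x=R[:,0]; print(s['time'],s['position'],'g',s['position']+.006*x,s['ft_force'])
c=snap('wrist','w16'); print('cx',R.T@[.9957,.0928,0])
E
```

```text
19.05 [ 0.4262 -0.3131  0.1161] g [ 0.4259 -0.3096  0.1112] [-1.5915 -1.8784  1.5346]
cx [0.0052 0.9999 0.0119]
```

View pics/w16.png

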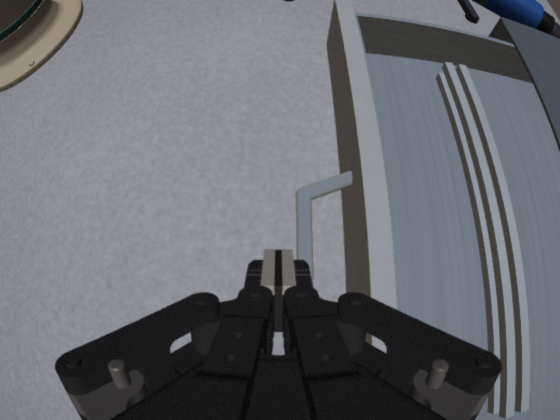

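Emit:
{"name": "arm_command", "arguments": {
  "moves": [
    [0.02,0.3,0.015,0,1],
    [0.02,0.3,0.015,0,1],
    [0,0.3,0,0,1],
    [0,0.3,0,0,1],
    [0,0.3,0,0,1],
    [0,0.3,0,0,1],
    [0,0.3,0,0,1],
    [0,0.2,0,0,1]
  ]
}}

```text
time: 19.9
position: [0.5411, -0.3016, 0.1143]
tool_rot: [[-0.048, 0.995, 0.088], [0.571, 0.1, -0.815], [-0.819, 0.012, -0.573]]
ft_force: [-2.0, -0.3, 1.0]
finger_gap: -0.001
```

```bash
python3 - <<'E'
from h import *
s=arm.state(); R=s['tool_rot']; x=R[:,0]; print(s['time'],s['position'],'g',s['position']+.006*x,s['ft_force'])
c=snap('wrist','w17'); print('cx',R.T@[.9957,.0928,0])
E
```

```text
19.9 [ 0.5411 -0.3016  0.1143] g [ 0.5408 -0.2982  0.1094] [-1.9742 -0.298   0.9555]
cx [0.0057 0.9999 0.0123]
```

View pics/w17.png

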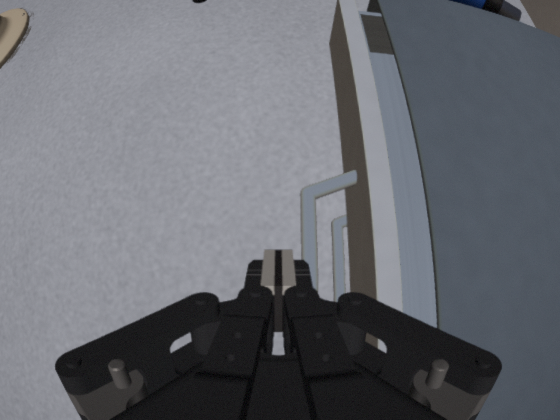

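Emit:
{"name": "arm_command", "arguments": {
  "moves": [
    [0,0.12,0,0,1],
    [0,0.12,0,0,1],
    [0,0,0,0,1]
  ]
}}

```text
time: 20.25
position: [0.552, -0.3005, 0.1145]
tool_rot: [[-0.047, 0.995, 0.088], [0.572, 0.099, -0.814], [-0.819, 0.012, -0.574]]
ft_force: [-0.6, 0.3, -0.2]
finger_gap: -0.0
```

```bash
python3 - <<'E'
from h import *
c=snap('wrist','w18')
a=cv2.imread('pics/w18.png')[0:330,220:460]; cv2.imwrite('pics/w18c.png',cv2.resize(a,None,fx=1.8,fy=1.8,interpolation=cv2.INTER_CUBIC))
E
```

```text
(no output)
```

View pics/w18c.png

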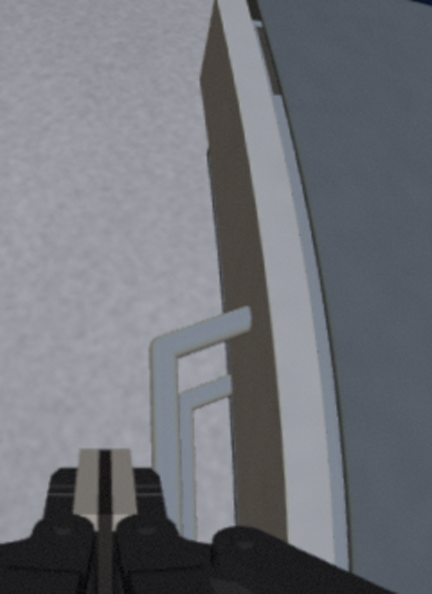

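Emit:
{"name": "arm_command", "arguments": {
  "moves": [
    [0,0.12,0,0,1],
    [0,0.12,0,0,1],
    [0,0,0,0,1]
  ]
}}

```text
time: 20.6
position: [0.5643, -0.2994, 0.115]
tool_rot: [[-0.047, 0.995, 0.088], [0.571, 0.099, -0.815], [-0.819, 0.013, -0.573]]
ft_force: [0.7, -0.5, -0.1]
finger_gap: 0.001
```

Emit:
{"name": "arm_command", "arguments": {
  "moves": [
    [0,0.06,0,0,1],
    [0,0,0,0,1]
  ]
}}

```text
time: 20.8
position: [0.5666, -0.2992, 0.115]
tool_rot: [[-0.048, 0.995, 0.088], [0.571, 0.099, -0.815], [-0.819, 0.011, -0.573]]
ft_force: [1.1, -0.5, 0.2]
finger_gap: 0.003
```

```bash
python3 - <<'E'
from h import *
c=snap('wrist','w19')
a=cv2.imread('pics/w19.png')[0:330,220:460]; cv2.imwrite('pics/w19c.png',cv2.resize(a,None,fx=1.8,fy=1.8,interpolation=cv2.INTER_CUBIC))
E
```

```text
(no output)
```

View pics/w19c.png

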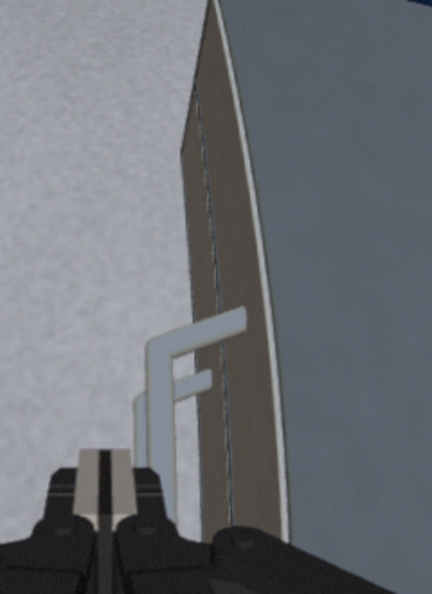

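Emit:
{"name": "arm_command", "arguments": {
  "moves": [
    [0,0.04,0,0,1],
    [0,0.03,0,0,1],
    [0,0,0,0,1]
  ]
}}

```text
time: 21.15
position: [0.5676, -0.299, 0.115]
tool_rot: [[-0.053, 0.995, 0.086], [0.572, 0.101, -0.814], [-0.819, 0.007, -0.574]]
ft_force: [-7.0, -0.7, 0.7]
finger_gap: -0.002
```

```bash
python3 - <<'E'
from h import *
c=snap('wrist','w20'); print(arm.state()['ft_force'],arm.state()['position'])
a=cv2.imread('pics/w20.png')[0:330,220:460]; cv2.imwrite('pics/w20c.png',cv2.resize(a,None,fx=1.8,fy=1.8,interpolation=cv2.INTER_CUBIC))
E
```

```text
[-5.8542 -0.7448  1.8136] [ 0.5677 -0.299   0.115 ]
```

View pics/w20c.png

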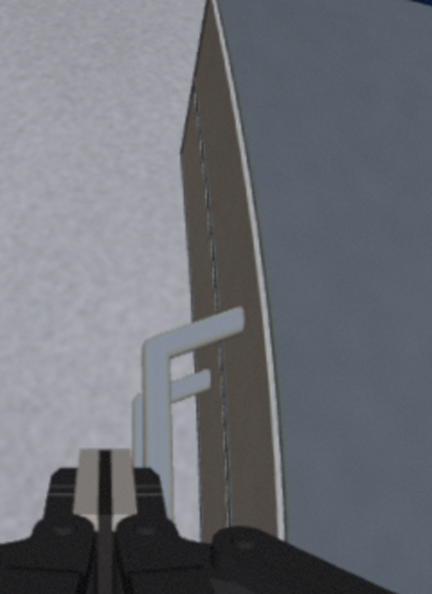

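Emit:
{"name": "arm_command", "arguments": {
  "moves": [
    [0,0.03,0,0,1],
    [0,0,0,0,1]
  ]
}}

```text
time: 21.4
position: [0.568, -0.299, 0.1149]
tool_rot: [[-0.055, 0.995, 0.086], [0.572, 0.102, -0.814], [-0.818, 0.004, -0.575]]
ft_force: [-8.8, -2.1, 1.6]
finger_gap: 0.001
```

```bash
python3 - <<'E'
from h import *
s=arm.state();print(s['ft_force'],s['position'],s['torque'])
c=snap('wrist','w21')
a=cv2.imread('pics/w21.png')[100:330,220:460]; cv2.imwrite('pics/w21c.png',cv2.resize(a,None,fx=2.5,fy=2.5,interpolation=cv2.INTER_CUBIC))
E
```

```text
[-8.8195 -2.0736  1.6105] [ 0.568  -0.299   0.1149] [-0.3748  1.0883  0.774 ]
```

View pics/w21c.png

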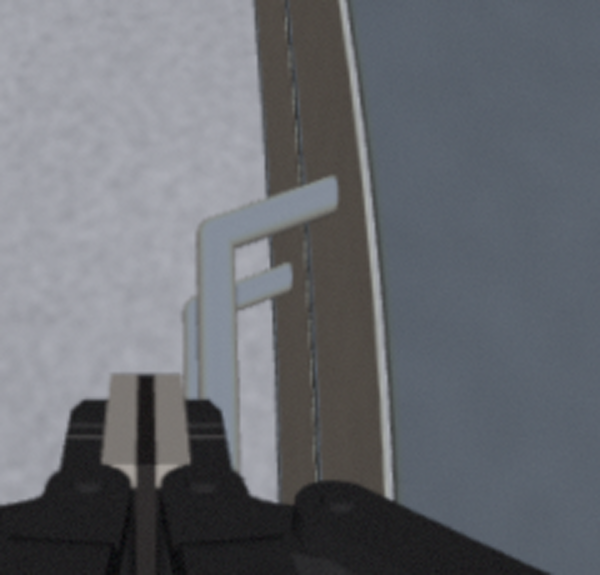

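```bash
python3 - <<'E'
from h import *
s=arm.state(); c=dict(np.load('pics/w21.npz')); T=wcam(c,s); print(T[:3,3])
f=lambda a,b:(a/2.5+220,b/2.5+100)
img=cv2.imread('pics/w21.png'); print(img[190:260:20,360:385].mean(axis=2).astype(int))
for v in [190,210,230,250]:
    r=img[v,355:390].mean(axis=1); print(v,[int(k) for k in r])
cx=np.array([.9957,.0928,0])
for p in [(368,250),(378,250)]:
    for z in (.118,.125): 
        P=wonz(c,T,*f(*p),z); print(p,z,P,P@cx)
m=np.array([.6049,-.2958,0])
print('cab face',m@cx)
E
```

```text
[ 0.5677 -0.3079  0.2531]
[[ 74  72  73  74  73  78 106 161 166 156  82  79  91  95  95  96  95  97
   96  95  98  95  96  98  97]
 [ 74  72  75  72  73  74  75  78 116 161 164 150  80  81  93  95  97  99
   98  97  99  98 100  99  99]
 [ 75  75  73  75  75  73  73  73  73  92 135 160 160 127  78  86  94  94
   98  94  96  97  97  96  97]
 [ 74  75  74  75  73  74  75  73  76  73  80 122 157 166 159  83  81  95
   98 100 100 100 100  99 102]]
190 [74, 74, 76, 74, 74, 74, 72, 73, 74, 73, 78, 106, 161, 166, 156, 82, 79, 91, 95, 95, 96, 95, 97, 96, 95, 98, 95, 96, 98, 97, 97, 97, 96, 100, 99]
210 [74, 74, 75, 75, 72, 74, 72, 75, 72, 73, 74, 75, 78, 116, 161, 164, 150, 80, 81, 93, 95, 97, 99, 98, 97, 99, 98, 100, 99, 99, 100, 99, 98, 98, 99]
230 [72, 73, 75, 74, 75, 75, 75, 73, 75, 75, 73, 73, 73, 73, 92, 135, 160, 160, 127, 78, 86, 94, 94, 98, 94, 96, 97, 97, 96, 97, 98, 96, 95, 97, 95]
250 [74, 75, 72, 74, 74, 74, 75, 74, 75, 73, 74, 75, 73, 76, 73, 80, 122, 157, 166, 159, 83, 81, 95, 98, 100, 100, 100, 100, 99, 102, 101, 99, 100, 99, 100]
(368, 250) 0.118 [ 0.6036 -0.2544  0.118 ] 0.5773829846627909
(368, 250) 0.125 [ 0.6017 -0.2572  0.125 ] 0.575272043629543
(378, 250) 0.118 [ 0.6055 -0.2542  0.118 ] 0.5793056802558525
(378, 250) 0.125 [ 0.6035 -0.257   0.125 ] 0.5770951177317292
cab face 0.57484869
```

Emit:
{"name": "arm_command", "arguments": {
  "moves": [
    [0,-0.3,0,0,1],
    [0,-0.7,0,0,1],
    [0,-0.8,0,0,1],
    [-0.6,-0.4,-0.42,0,1],
    [-0.7,0,-0.5,0,1],
    [-0.7,0,-0.5,0,1],
    [0,0,0,0,1]
  ]
}}

```text
time: 22.15
position: [0.4616, -0.3103, 0.2423]
tool_rot: [[-0.04, 0.995, 0.092], [0.565, 0.099, -0.819], [-0.824, 0.02, -0.566]]
ft_force: [0.4, -0.4, 0.1]
finger_gap: 0.0
```

```bash
python3 - <<'E'
from h import *
s=arm.state(); print(s['position'],s['ft_force'],s['qd'])
c=snap('wrist','w22'); np.savez('pics/w22.npz',**c,pos=s['position'],rot=s['tool_rot']); snap('top','t4'); snap('scene','s8')
a=cv2.imread('pics/t4.png')[90:300,140:500]; cv2.imwrite('pics/t4c.png',cv2.resize(a,None,fx=2.2,fy=2.2,interpolation=cv2.INTER_CUBIC))
E
```

```text
[ 0.4616 -0.3103  0.2423] [ 0.3811 -0.4296  0.061 ] [ 0.0049  0.0526  0.0836 -0.0315 -0.0902 -0.0162]
```

View pics/w22.png

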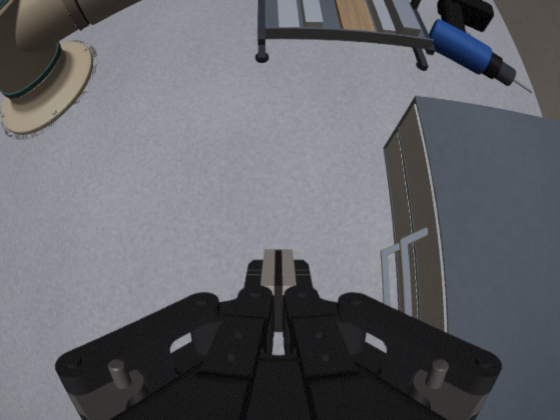

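View pics/t4c.png

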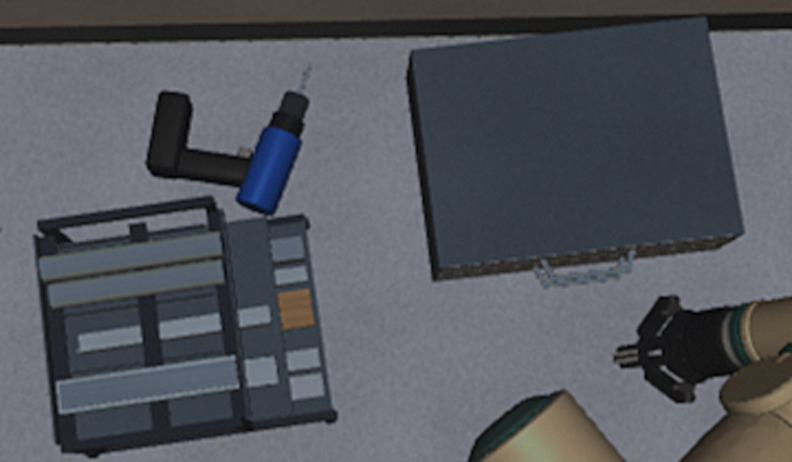

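View pics/s8.png

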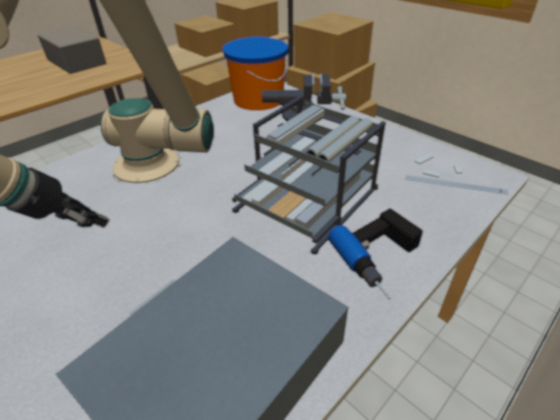

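```bash
python3 - <<'E'
from h import *
a=cv2.imread('pics/w22.png')[85:255,370:470]; cv2.imwrite('pics/w22c.png',cv2.resize(a,None,fx=3.5,fy=3.5,interpolation=cv2.INTER_CUBIC))
E
```

```text
(no output)
```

View pics/w22c.png

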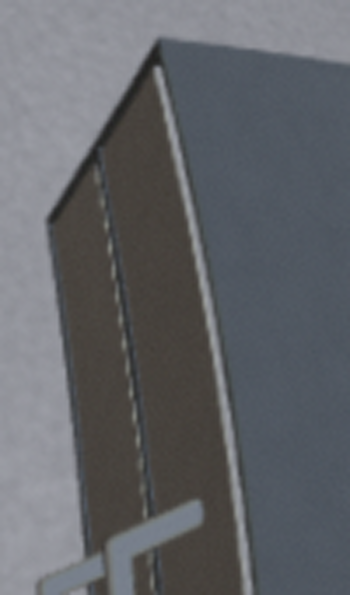

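```bash
python3 - <<'E'
from h import *
a=cv2.imread('pics/top0.png').astype(int); b=cv2.imread('pics/t4.png').astype(int)
d=np.abs(a-b).max(2)[120:310,140:310]; ys,xs=np.where(d>40); print(len(ys), (xs.min()+140,xs.max()+140,ys.min()+120,ys.max()+120) if len(ys) else None)
s=arm.state(); print(s['time'],s['ft_force'],np.abs(s['qd']).max())
print(arm.hand_in())
E
```

```text
67 (np.int64(186), np.int64(257), np.int64(204), np.int64(214))
22.3 [ 0.4647  0.0488 -0.5525] 0.025964887935227526
the job is handed in; nothing more can be done
None
```

I took the extrusion out of the rack, laid it flat in the drawer, pushed the drawer shut and handed the job in at about 22.3 s of robot time. No verdict was reported.

**How it went**
- The moves only allow shifts and a turn about the tool's own x, so I could not tilt the hand directly. I pushed against the arm's reach limit on the +y side, over the edge of the bench. That built up a 35° lean, which held after I pulled back.
- I gripped the extrusion's front end in the -y lane and lifted it about 36 mm over the lip. I then drew it out level, with the wrist force reading only about its own weight.
- It went down onto the drawer floor with the fingers still on it (contact at 5 N). I then let go and pushed the drawer in by its handle until it stopped.

**Last checks**
- **Extrusion:** the wrist picture after release showed it lying flat on the drawer floor, close to the left wall. I could not see it again once the drawer was shut.
- **Drawer:** it stopped moving while the push force rose to 9 N. A light strip of about 2 mm still showed along the top edge of its front. I take that as shut within the 6 mm limit, but it could mean the drawer is about 2 mm open.
- **Rack and drill:** comparing the top view before and after, only the strip of the image where the extrusion had been differed. The flat bar, angle and drill look unmoved.
- **Arm:** it ended clear of everything, with wrist force near zero.

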